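# Refit the lid of the sediment trap under the studio sink

## Robot

A 7-joint arm with a two-finger parallel gripper is mounted at the origin on the work surface. World frame = base frame: x ahead of the robot, y to its left, z up, the work surface at z = 0. Lengths are in m, angles in rad, forces in N, time in s.
With the tool pointing down it reaches from about 0.4 to 0.85 m from the base axis. Payload 6.9 kg.
Tool frame: the origin (TCP) lies midway between the tips of the shut fingers; the grasp point (between the pads) lies 19 mm behind it; z points along the fingers, y is the direction in which the jaws open and shut (so a half turn about z gives the same grasp; the last joint's range is limited). The gripper opens to 85 mm and grips with 20 to 120 N. Pads are 22 mm wide; open, the fingers measure 114 mm over their backs; the gripper's body (76 mm by 85 mm) begins 54 mm behind the grasp point. The pads swing forward as they close: fully open they stand 13 mm farther back than shut.
Start: joints at [-1.054, 0.507, -0.238, 1.5, 0.126, 1.149, -0.155], TCP at [0.25, 0.573, 0.231] pointing down, gripper open.
Joint ranges: [-3.08, 3.08], [-0.24, 2.05], [-1.43, 1.35], [0, 2.5], [-1.52, 4.66], [0.17, 1.96], [-2.89, 2.89]. Speed limits (rad/s): [2.39, 2.39, 3.14, 3.14, 3.14, 3.14, 3.14].

## Interface

Orientations are given as a unit quaternion [w, x, y, z].
In Python, from workcell import bot gives the robot as it stands.
- The arm moves only by the shell command python3 -m handwheel 'ROWS' [OPENING] [FORCE]. ROWS is JSON, a list of rows, each a list of 4 numbers: the shift along the tool's x, y, z in mm, then the turn about the tool's z in rad. In form: [[dx, dy, dz, turn], ...]. A call has 1 to 8 rows; each row shifts and turns the commanded pose from where the row before left it, along the tool's axes as they then stand; what a row does not reach is not made up. A row lasts 1/8 s, in which the tool goes at most 62.5 mm and 10.7 degrees, less where a joint would pass 70% of its speed; a pose out of reach is approached as far as the arm can. A call is refused whole if a number of a shift passes 62.5 or a number of a turn 0.188, either way. A call with a gripper value outside its range is refused whole. OPENING is the opening, from 0 (shut) to 1 (fully open), set as the call begins (- or left out, the last holds). The fingers move at their own pace and stop on an object; FORCE is the grip in N (left out, the last holds). Time passes only in rows, so rows that do not move let the fingers close. It gives the time, the measured TCP pose, the force and the opening at its end, in the units of the state.
- bot.state(): the state, without advancing time (a new reading comes with each control period).
- bot.grab_frame(name): name is "scene" or "top" or "wrist"; returns a dict with "img" (384x512x3 uint8, blue, green, red), "camera_matrix" (3x3 intrinsics, pixels), "k1" (the pictures are not rectified: a ray, as slopes to the right and down, at radius r is drawn at 1 + k1 r^2 times it, then the intrinsics apply), "world_from_camera" (4x4, takes a point from camera to world coordinates). Camera axes: x right, y down, z forward; pixel columns grow to the right and rows downward; lengths in m; the calibration is good to about 2 mm. A picture is of the moment at which its call begins. There is no depth.
- bot.hand_in(): hands the job in, once; it reports no verdict.
The state is a dict: "time": time; "q": joint angles; "dq": joint speeds; "tau": joint torques, N m; "ee_pos": TCP position; "ee_rot": TCP orientation; "ft_force": force on the tool from outside, world axes, zero at the start; "moment": the same for the moment, N m; "finger_gap": opening from 0.0 (shut) to 1.0 (fully open).
Only numpy, scipy, OpenCV 4.12 (cv2) and the standard library are available. Lean on these libraries where they do the work, as an engineer would, in place of code of your own. Each camera call takes 0.05 s, during which the arm holds its last target.

## Task

Put the blue lid back on the sediment trap under the sink: hold it tilted, hook its steel lip under the ledge at the near end of the trap, then swing it down and press the far edge until the chrome catch snaps over it, and let go. The trap's white cover frame never stands exactly where it is measured, so find it by touch: slip the lip in lightly without forcing it, and press no harder than the catch needs. Leave the other things in the cupboard where they stand.

Things in the scene. Friction and masses are not known exactly. Their poses are not given: they have to be found in the camera images.
- lid_grip (a point): Loose blue plastic lid, plate 200 x 150 x 6 mm, about 0.3 kg, lying flat, right way up. This point: centre of the white flat-sided grip bar on its top, 31 mm above the lid's underside. The bar is 14 mm thick along lid x, 100 mm long along y, 20 mm tall, on two end posts, with a 15 mm gap between bar and plate. Axes: the lid's, x towards its catch edge, z out of its top.
- lid_lip (a point): Middle of the outer end of the lid's lip, a steel tongue 4 mm thick and 100 mm wide that sticks out 18 mm beyond the plate at the lid's -x end, flush with its underside. This point is 2 mm above the underside and 148 mm behind lid_grip along lid x. Axes as lid_grip.
- lid_edge (a point): Middle of the top of the lid's opposite edge, the catch edge at its +x end: 6 mm above the underside, 70 mm ahead of lid_grip along lid x, 218 mm from the end of the lip. Axes as lid_grip.
- trap: Sediment trap, fixed: grey box 236 x 176 mm, pipes on its +y side; origin on the base below trap_slot + 109 mm x. x: ledge to catch, z up. On top a white cover frame (rim, ledge, seal, stops and catch in one) telescopes in the box, set by hand: rim nominally 130 mm up, but the whole frame stands up to 10 mm higher or lower and 4 mm off along x. trap_slot and trap_latch give nominal places.
- trap_slot (a point): Nominal mouth of the slot under the frame's steel ledge at the -x end, nearest the robot: middle of its height and width. It opens to +x, is 11 mm high, 116 wide, 10 deep, floor level with the rim; the ledge is 3 mm thick. The rim is bare and flat for 21 mm out from the mouth, then a flat seal 3 mm high runs round the opening: the lid's hard seat. While tilted, over 15 N on the lid bends the ledge.
- trap_latch (a point): Nominal place of the middle of the top of the lid's catch edge when home: under the catch's nose, 209 mm ahead of trap_slot, 5 mm above it. Two stops on the rim beside the catch, 9 mm high, stand 2.5 mm farther along x: the lid drops in only with its lip at the back of the slot. A bulb seal (2 N/mm) pushes this edge up; the hard seat is 1.5 mm below home. Press with under 25 N: at 40 N the frame cracks.
- catch (a joint): Travel (m) of the sprung chrome catch at the frame's +x end, 34 mm wide, with a steep ramp 12 to 38 mm above the rim. 0 at rest; grows, at most to 0.014, as it is pushed away from the lid. The lid's edge, let down on the ramp, rests 4 to 20 mm above home; pressed down with about 6 to 10 N it pushes the catch back some 5 mm; then the nose snaps over the edge and it reads 0 again.
- caddy_mid (a point): White flip-top plastic caddy, 158 x 118 x 136 mm, its centre. Bystander.
- scourer_mid (a point): Stainless pot scourer, 76 mm across, 32 mm high, its centre. Bystander.
- funnel_mid (a point): Aluminium funnel standing mouth down, 112 mm across, 118 mm high, its centre. Bystander.
- bottle_mid (a point): Sealed green glass bottle, 68 mm across, 230 mm high, its centre. Bystander.
- cleaner_mid (a point): Yellow cleaner bottle with a red cap, 72 mm across, 190 mm high, its centre. Bystander.
- tub_mid (a point): White cup-shaped tub, 90 mm across, 75 mm high, its centre. Bystander.
- brush: Brush lying on the base at the far left. Bystander.

How it is judged:
By the outcome, as a careful person would: the job done as asked, in the order asked, and still so for the second after the job is handed in, with the robot touching nothing.
It also fails if it takes over 72 s, if anything falls off the work surface, if the arm or the gripper's body presses on something with over 40 N, if the wrist force passes 120 N, or if a joint passes its speed limit or range.

## Working session

There is one attempt and no reset: what is moved stays moved. The work goes in short steps, Python scripts to look and compute and a shell command to move; the robot and the scene stay as the last step left them, time stands still between calls to the robot, and variables do not carry over. Pictures are saved under pics/ and viewed, and the job is handed in when it is done.

```bash
ls; mkdir -p pics
cat > h.py <<'E'
import numpy as np, cv2
from workcell import bot
from scipy.spatial.transform import Rotation as R
def grab(n,f):
    d=bot.grab_frame(n); cv2.imwrite(f'pics/{f}.png',d['img']); 
    np.savez(f'pics/{f}.npz',K=d['camera_matrix'],k1=d['k1'],T=d['world_from_camera']); return d
def load(f):
    z=np.load(f'pics/{f}.npz'); return z['K'],float(z['k1']),z['T']
def ray(f,u,v):
    K,k1,T=load(f); xd=np.array([(u-K[0,2])/K[0,0],(v-K[1,2])/K[1,1]]); x=xd.copy()
    for _ in range(30): x=xd/(1+k1*(x@x))
    d=T[:3,:3]@np.array([x[0],x[1],1]); return T[:3,3],d
def atz(f,u,v,z):
    o,d=ray(f,u,v); return o+d*(z-o[2])/d[2]
def tri(obs):
    A=np.zeros((3,3));b=np.zeros(3)
    for f,u,v in obs:
        o,d=ray(f,u,v); d=d/np.linalg.norm(d); P=np.eye(3)-np.outer(d,d); A+=P;b+=P@o
    p=np.linalg.solve(A,b)
    return p,[np.linalg.norm(np.cross(p-ray(f,u,v)[0],ray(f,u,v)[1]/np.linalg.norm(ray(f,u,v)[1]))) for f,u,v in obs]
def proj(f,p):
    K,k1,T=load(f); c=np.linalg.inv(T)@np.append(p,1); x=c[:2]/c[2]; x=x*(1+k1*(x@x)); return np.array([K[0,0]*x[0]+K[0,2],K[1,1]*x[1]+K[1,2]])
def st():
    s=bot.state(); r=R.from_quat(np.roll(s['ee_rot'],-1)).as_matrix()
    print('t',round(s['time'],3),'pos',np.round(s['ee_pos'],4),'F',np.round(s['ft_force'],2),'M',np.round(s['moment'],2),'gap',round(s['finger_gap'],3)); print('R',np.round(r,3).tolist(),'q',np.round(s['q'],3)); return s,r
E
python3 - <<'E'
from h import *
for n in ['scene','top','wrist']:
    d=grab(n,n+'0'); print(n,d['camera_matrix'].tolist(),d['k1'],np.round(d['world_from_camera'],3).tolist())
st()
E
```

```text
pics
scene [[406.43728748256785, 0.0, 250.70572497823196], [0.0, 406.43728748256785, 198.5774960429202], [0.0, 0.0, 1.0]] -0.09945945551479643 [[0.4, 0.513, -0.76, 1.454], [0.917, -0.218, 0.335, -0.519], [0.006, -0.83, -0.557, 0.775], [0.0, 0.0, 0.0, 1.0]]
top [[498.5645901757814, 0.0, 261.53442791280975], [0.0, 498.5645901757814, 193.7664002130045], [0.0, 0.0, 1.0]] -0.1522685342407932 [[-0.001, -0.997, 0.073, 0.439], [-1.0, 0.001, -0.004, -0.133], [0.004, -0.073, -0.997, 1.626], [0.0, 0.0, 0.0, 1.0]]
wrist [[309.48778870298014, 0.0, 250.63698176529053], [0.0, 309.48778870298014, 191.3932519055166], [0.0, 0.0, 1.0]] -0.007580578716003286 [[0.401, 0.867, 0.296, 0.173], [0.916, -0.378, -0.132, 0.607], [-0.002, 0.324, -0.946, 0.373], [0.0, 0.0, 0.0, 1.0]]
t 0.15 pos [0.2501 0.5724 0.2306] F [ 1.15  0.13 -0.73] M [ 0.01 -0.05  0.03] gap 0.996
R [[-0.916, 0.4, -0.001], [0.4, 0.916, -0.001], [-0.0, -0.001, -1.0]] q [-1.053  0.508 -0.238  1.501  0.126  1.149 -0.155]
```

View pics/scene0.png

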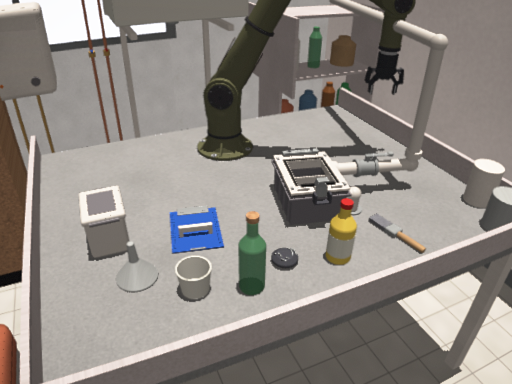

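View pics/top0.png

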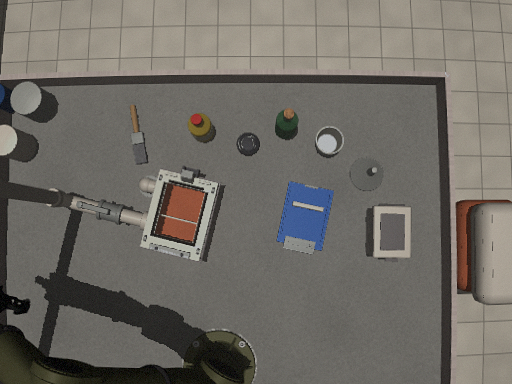

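View pics/wrist0.png

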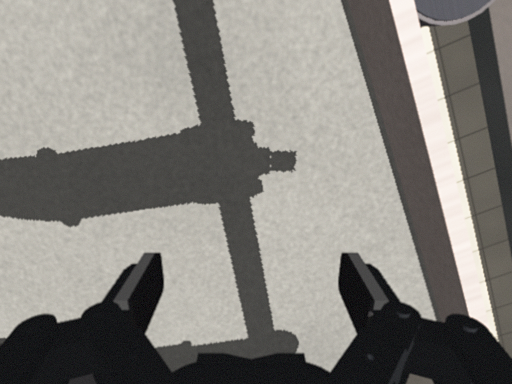

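Run:
```python
import cv2
i=cv2.imread('pics/top0.png')
cv2.imwrite('pics/topz1.png',cv2.resize(i[165:270,130:235],None,fx=5.6,fy=5.6,interpolation=cv2.INTER_CUBIC))
cv2.imwrite('pics/topz2.png',cv2.resize(i[170:260,260:345],None,fx=6,fy=6,interpolation=cv2.INTER_CUBIC))
i=cv2.imread('pics/scene0.png')
cv2.imwrite('pics/scz.png',cv2.resize(i[140:260,160:370],None,fx=3.8,fy=3.8,interpolation=cv2.INTER_CUBIC))
```

```text
(no output)
```

View pics/topz1.png

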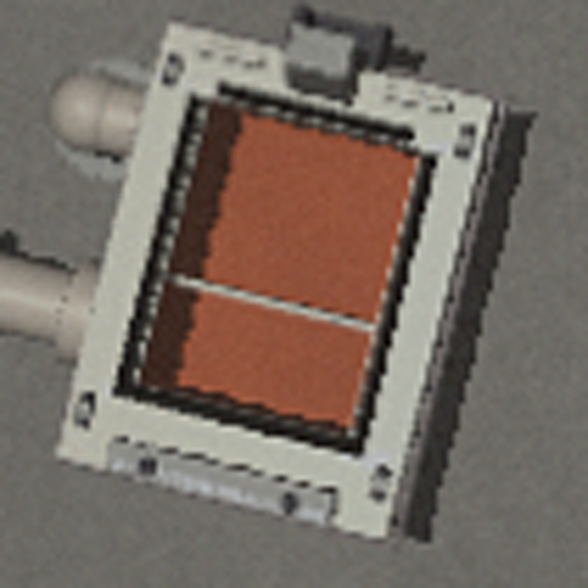

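View pics/topz2.png

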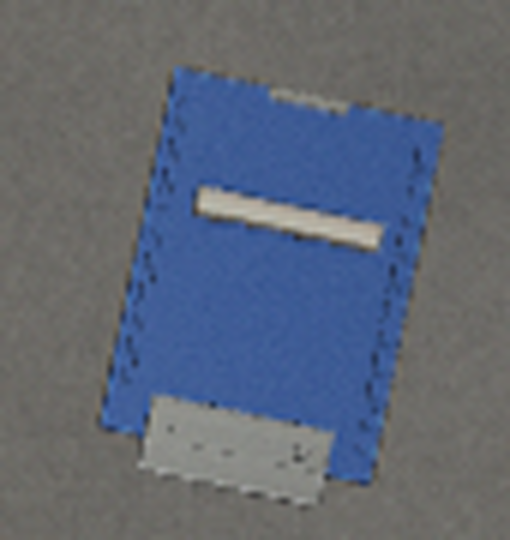

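View pics/scz.png

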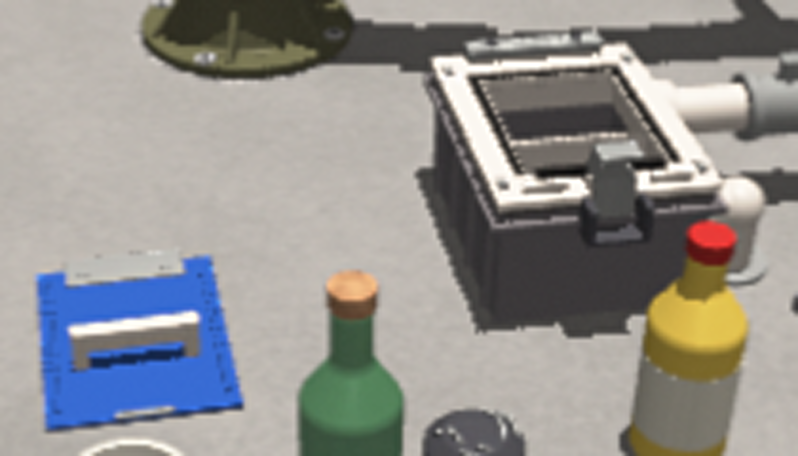

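Run:
```python
from h import *
z6=lambda U,V:((U+.5)/6-.5+260,(V+.5)/6-.5+170)
z5=lambda U,V:((U+.5)/5.6-.5+130,(V+.5)/5.6-.5+165)
zs=lambda U,V:((U+.5)/3.8-.5+160,(V+.5)/3.8-.5+140)
print('lid corners')
L=[atz('top0',*z6(*p),0.006) for p in [(177,67),(443,122),(372,485),(102,428)]]
print(np.round(L,4)); c=np.mean(L,0); x=(L[0]+L[1]-L[2]-L[3])/2; print('c',c,'len',np.linalg.norm(x),'w',np.linalg.norm(L[0]-L[1]),'yaw',np.arctan2(x[1],x[0]))
print('bar ends', *[atz('top0',*z6(*p),0.041) for p in [(200,198),(380,238)]], 'lip',[atz('top0',*z6(*p),0.004) for p in [(140,467),(318,505)]])
print('scene lid', np.round([atz('scene0',*zs(*p),0.006) for p in [(38,272),(212,257),(243,408),(48,430)]],4))
print('trap')
for z in (.12,.13,.14):
    L=[atz('top0',*z5(*p),z) for p in [(172,25),(497,105),(388,540),(60,455)]]
    c=np.mean(L,0); x=(L[0]+L[1]-L[2]-L[3])/2;print('c',c,'len',np.linalg.norm(x),'w',np.linalg.norm(L[0]-L[1]),np.linalg.norm(L[2]-L[3]),'yaw',np.arctan2(x[1],x[0]))
    S=[atz('scene0',*zs(*p),z) for p in [(432,62),(630,45),(720,185),(497,212)]]
    c=np.mean(S,0);x=(S[2]+S[3]-S[0]-S[1])/2;print('  sc',c,np.linalg.norm(x),np.linalg.norm(S[0]-S[1]),np.linalg.norm(S[2]-S[3]),np.arctan2(x[1],x[0]))
# tri corners: top BL (60,455)=near +y ; scene near +y = (630,45)
for a,b in [((60,455),(630,45)),((388,540),(432,62)),((172,25),(720,185)),((497,105),(497,212))]:
    print(tri([('top0',*z5(*a)),('scene0',*zs(*b))]))
print('ledge', [atz('top0',*z5(*p),.144) for p in [(110,440),(333,493),(330,524),(106,470)]])
```

```text
lid corners
[[ 0.5997 -0.2285  0.006 ]
 [ 0.5696 -0.3737  0.006 ]
 [ 0.3727 -0.3332  0.006 ]
 [ 0.4039 -0.1871  0.006 ]]
c [ 0.48648438 -0.28065273  0.006     ] len 0.20060800428576744 w 0.14825295106118003 yaw -0.2055376217725467
bar ends [ 0.52638445 -0.23833981  0.041     ] [ 0.50496184 -0.33410763  0.041     ] lip [array([ 0.38278865, -0.207693  ,  0.004     ]), array([ 0.36191039, -0.3040732 ,  0.004     ])]
scene lid [[ 0.3697 -0.3283  0.006 ]
 [ 0.4068 -0.1835  0.006 ]
 [ 0.6045 -0.2286  0.006 ]
 [ 0.5714 -0.3718  0.006 ]]
trap
c [0.4855266  0.11135905 0.12      ] len 0.2416960456479969 w 0.18376209661349488 0.1847019475416044 yaw -0.24371893015400012
  sc [0.4893957  0.11256751 0.12      ] 0.24678469178371804 0.1893903401804449 0.18659486951953602 -0.2613927619468571
c [0.48521987 0.10973927 0.13      ] len 0.24009105939541 w 0.18254182162711505 0.1834754314608986 yaw -0.24371893015400012
  sc [0.50412185 0.10292135 0.13      ] 0.24301676694635896 0.18649871606241775 0.18374592683064922 -0.26139276194685696
c [0.48491314 0.10811949 0.14      ] len 0.2384860731428231 w 0.181321546640735 0.18224891538019264 yaw -0.24371893015400006
  sc [0.51884799 0.09327518 0.14      ] 0.2392488421089999 0.18360709194439007 0.18089698414176208 -0.26139276194685707
(array([0.39208409, 0.23235507, 0.12134112]), [np.float64(0.002860257511030999), np.float64(0.00286025751103104)])
(array([0.34626265, 0.05238052, 0.11802042]), [np.float64(0.0013213496200111597), np.float64(0.0013213496200111844)])
(array([0.62534095, 0.17212316, 0.11944208]), [np.float64(0.0007154164816226962), np.float64(0.0007154164816226749)])
(array([ 0.58159697, -0.00596715,  0.11297581]), [np.float64(0.00048590350439864903), np.float64(0.0004859035043986567)])
ledge [array([0.39959349, 0.19729712, 0.144     ]), array([0.37207535, 0.07738727, 0.144     ]), array([0.35566048, 0.07892246, 0.144     ]), array([0.38361927, 0.19933418, 0.144     ])]
```

Run:
```python
import cv2
i=cv2.imread('pics/scene0.png')
cv2.imwrite('pics/scz2.png',cv2.resize(i[0:200,250:470],None,fx=3,fy=3,interpolation=cv2.INTER_CUBIC))
from h import *
print('pipe base', [atz('top0',*p,z) for p in [(140,218),(110,211),(75,203)] for z in (.1,)])
print([tri([('top0',*a),('scene0',*b)]) for a,b in [((75,203),(412,160)),((148,185),(355,195))]])
z5=lambda U,V:((U+.5)/5.6-.5+130,(V+.5)/5.6-.5+165)
yaw=-.25;X=np.array([np.cos(yaw),np.sin(yaw),0]);Y=np.array([-X[1],X[0],0])
m=np.mean([atz('top0',*z5(*p),.134) for p in [(110,440),(333,493)]],0); print('mouth ledge edge',m)
for n,p,z in [('catch top front L',(290,85),.158),('cfrontR',(350,95),.158),('cbackL',(292,30),.158),('cbackR',(355,40),.158),('dark back',(385,20),.14)]:
    q=atz('top0',*z5(*p),z)-m; print(n,q@X,q@Y)
```

```text
pipe base [array([0.47567286, 0.23680799, 0.1       ]), array([0.49707848, 0.33211064, 0.1       ]), array([0.521804  , 0.44576654, 0.1       ])]
[(array([0.53890884, 0.46690746, 0.1086522 ]), [np.float64(0.02853601626204851), np.float64(0.02853601626204845)]), (array([0.58495211, 0.22830014, 0.05559839]), [np.float64(0.005750318802417871), np.float64(0.0057503188024180555)])]
mouth ledge edge [0.38547339 0.13916354 0.134     ]
catch top front L 0.20589402971021223 0.012114877971150559
cfrontR 0.2086071372834923 -0.020271443645842692
cbackL 0.23450353790973127 0.018696433677436175
cbackR 0.23757794865748663 -0.01530568895944958
dark back 0.2534378589898888 -0.025335788435200075
```

View pics/scz2.png

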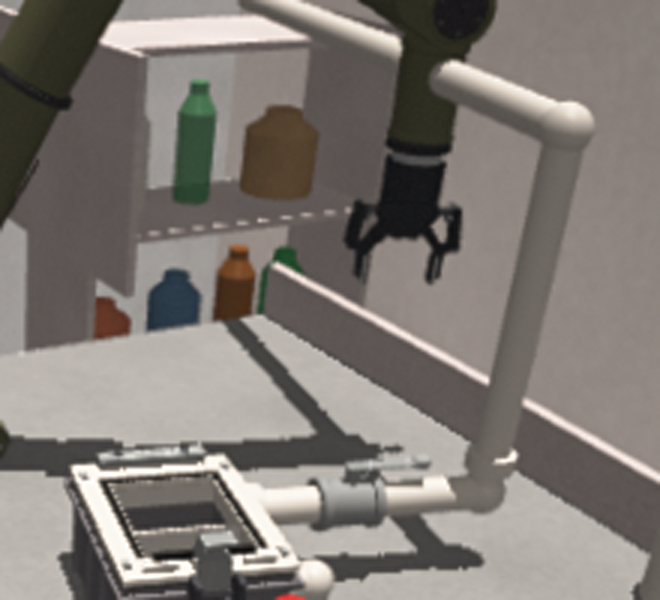

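Run:
```python
from h import *
# vertical pipe top elbow pixel: zoom(570,125)
zs=lambda U,V:(U/3+250,V/3)
for h in np.arange(.3,.6,.05): print(round(h,2),[np.round(atz('scene0',*zs(*p),h)[:2],3) for p in [(570,125),(500,97),(460,80),(390,45),(260,0)]])
for p in [(570,125),(530,280),(495,430),(480,490)]: 
    o,d=ray('scene0',*zs(*p)); 
    t=(0.47-o[1])/d[1]; print(p,o+d*t)
```

```text
0.3 [array([-0.211,  1.352]), array([-0.445,  1.399]), array([-0.608,  1.44 ]), array([-1.01 ,  1.578]), array([-1.764,  1.711])]
0.35 [array([-0.036,  1.155]), array([-0.245,  1.197]), array([-0.391,  1.233]), array([-0.75 ,  1.357]), array([-1.425,  1.476])]
0.4 [array([0.139, 0.958]), array([-0.045,  0.995]), array([-0.174,  1.027]), array([-0.491,  1.136]), array([-1.087,  1.241])]
0.45 [array([0.315, 0.761]), array([0.155, 0.793]), array([0.043, 0.821]), array([-0.232,  0.916]), array([-0.748,  1.007])]
0.5 [array([0.49 , 0.564]), array([0.355, 0.591]), array([0.26 , 0.615]), array([0.028, 0.695]), array([-0.409,  0.772])]
0.55 [array([0.665, 0.367]), array([0.554, 0.389]), array([0.477, 0.409]), array([0.287, 0.474]), array([-0.07 ,  0.537])]
(570, 125) [0.57366871 0.47       0.52390536]
(530, 280) [0.56705055 0.47       0.36348047]
(495, 430) [0.56750656 0.47       0.19018653]
(480, 490) [0.56691989 0.47       0.11369839]
```

```bash
cat >> h.py <<'E'
def plan(segs,start=None,yaw=None):
    """segs: list of (xyz target, world yaw of tool y, nrows)"""
    s=bot.state(); p=np.array(s['ee_pos']) if start is None else np.array(start)
    r=R.from_quat(np.roll(s['ee_rot'],-1)).as_matrix(); a=np.arctan2(r[1,1],r[0,1]) if yaw is None else yaw
    out=[]
    for t,ya,n in segs:
        d=(np.array(t)-p)/n; da=((ya-a+np.pi)%(2*np.pi)-np.pi)/n
        for _ in range(n):
            y=np.array([np.cos(a),np.sin(a),0]); x=np.array([-y[1],y[0],0])  # z_t=-z ; x=y x z
            x=np.cross(y,[0,0,-1]); out.append([round(d@x*1e3),round(d@y*1e3),round(-d[2]*1e3),round(-da,3)]); a+=da
        p=np.array(t)
    print(out)
    return out
E
python3 - <<'E'
from h import *
plan([((.30,.33,.29),.45,6),((.48,.12,.29),-.2055,7)])
E
```

```text
[[-24, -34, -10, np.float64(0.118)], [-28, -31, -10, np.float64(0.118)], [-31, -27, -10, np.float64(0.118)], [-34, -23, -10, np.float64(0.118)], [-37, -19, -10, np.float64(0.118)], [-39, -15, -10, np.float64(0.118)], [-38, 10, 0, np.float64(0.094)], [-37, 14, 0, np.float64(0.094)], [-36, 17, 0, np.float64(0.094)], [-34, 20, 0, np.float64(0.094)], [-32, 23, 0, np.float64(0.094)], [-30, 26, 0, np.float64(0.094)], [-27, 29, 0, np.float64(0.094)]]
```

```bash
python3 -m handwheel '[[-24,-34,-10,0.118],[-28,-31,-10,0.118],[-31,-27,-10,0.118],[-34,-23,-10,0.118],[-37,-19,-10,0.118],[-39,-15,-10,0.118],[-38,10,0,0.094],[-37,14,0,0.094]]'; python3 -m handwheel '[[-36,17,0,0.094],[-34,20,0,0.094],[-32,23,0,0.094],[-30,26,0,0.094],[-27,29,0,0.094],[0,0,0,0]]'
python3 - <<'E'
from h import *
st(); grab('wrist','w1')
i=cv2.imread('pics/w1.png'); cv2.imwrite('pics/w1z.png',cv2.resize(i,(800,600),interpolation=cv2.INTER_CUBIC))
E
```

```text
time: 1.15
ee_pos: [0.3532, 0.2684, 0.2916]
ee_rot: [0.0, 0.609, 0.793, 0.0]
ft_force: [0.8, 0.1, -0.4]
finger_gap: 1.002
time: 1.9
ee_pos: [0.4819, 0.1153, 0.291]
ee_rot: [0.001, 0.778, 0.628, -0.0]
ft_force: [-0.3, 0.6, -0.3]
finger_gap: 1.002
t 1.9 pos [0.4819 0.1153 0.291 ] F [-0.29  0.59 -0.29] M [0.   0.08 0.  ] gap 1.002
R [[0.211, 0.977, 0.0], [0.977, -0.211, -0.002], [-0.002, 0.001, -1.0]] q [-0.471  0.26   0.245  1.732 -0.066  1.158 -0.42 ]
```

View pics/w1z.png

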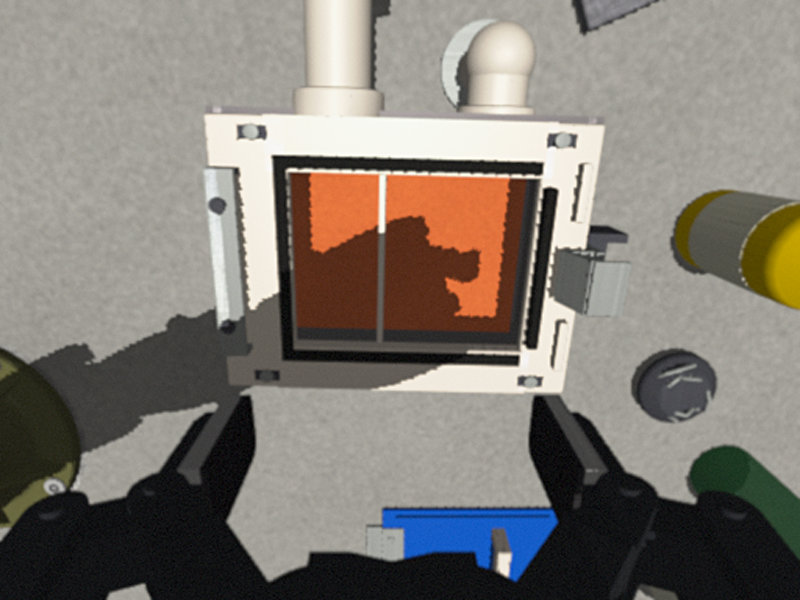

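Run:
```python
from h import *
plan([((.50,-.02,.29),-.2055,3),((.5157,-.286,.16),-.2055,6)])
```

```text
[[-43, 16, 0, np.float64(-0.001)], [-43, 16, 0, np.float64(-0.001)], [-43, 16, 0, np.float64(-0.001)], [-43, 12, 22, np.float64(-0.0)], [-43, 12, 22, np.float64(-0.0)], [-43, 12, 22, np.float64(-0.0)], [-43, 12, 22, np.float64(-0.0)], [-43, 12, 22, np.float64(-0.0)], [-43, 12, 22, np.float64(-0.0)]]
```

```bash
python3 -m handwheel '[[-43,16,0,0],[-43,16,0,0],[-43,16,0,0],[0,0,0,0]]' >/dev/null;  python3 - <<'E'
from h import *
st(); grab('wrist','w2')
E
python3 -m handwheel '[[-43,12,22,0],[-43,12,22,0],[-43,12,22,0],[-43,12,22,0],[-43,12,22,0],[-43,12,22,0],[0,0,0,0]]';python3 - <<'E'
from h import *
st(); grab('wrist','w3')
for n in ['w2','w3']:
  i=cv2.imread(f'pics/{n}.png'); cv2.imwrite(f'pics/{n}z.png',cv2.resize(i,(800,600),interpolation=cv2.INTER_CUBIC))
E
```

```text
t 2.45 pos [ 0.5006 -0.0206  0.2914] F [-0.71  1.69  0.33] M [ 0.01  0.06 -0.02] gap 1.005
R [[0.209, 0.978, 0.0], [0.978, -0.209, -0.001], [-0.001, 0.0, -1.0]] q [-0.24   0.273  0.309  1.719 -0.088  1.163 -0.117]
time: 3.38
ee_pos: [0.5175, -0.2863, 0.1572]
ee_rot: [-0.001, 0.777, 0.629, -0.001]
ft_force: [-0.7, 0.3, 1.0]
finger_gap: 1.001
t 3.375 pos [ 0.5175 -0.2863  0.1572] F [-0.65  0.33  0.97] M [ 0.   -0.   -0.02] gap 1.001
R [[0.208, 0.978, -0.003], [0.978, -0.208, 0.001], [-0.0, -0.003, -1.0]] q [ 0.258  0.54   0.326  1.699 -0.204  0.94   0.453]
```

View pics/w2z.png

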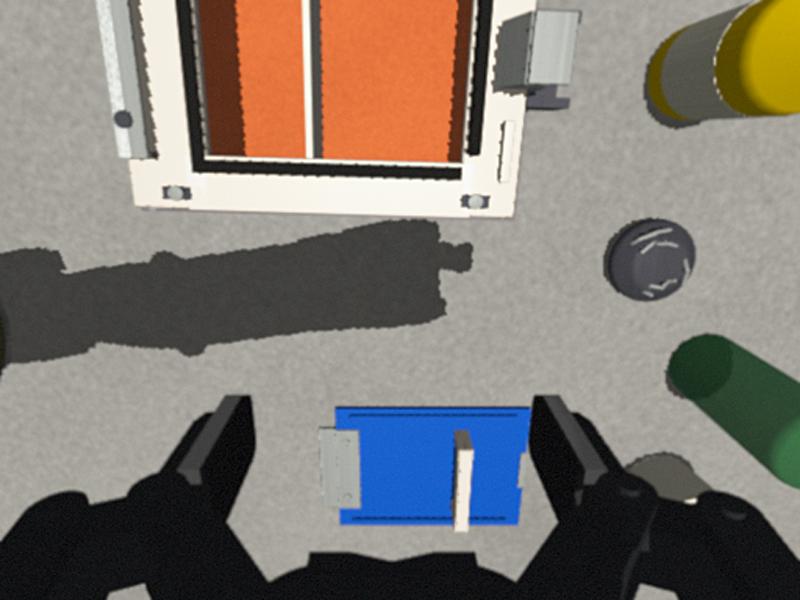

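View pics/w3z.png

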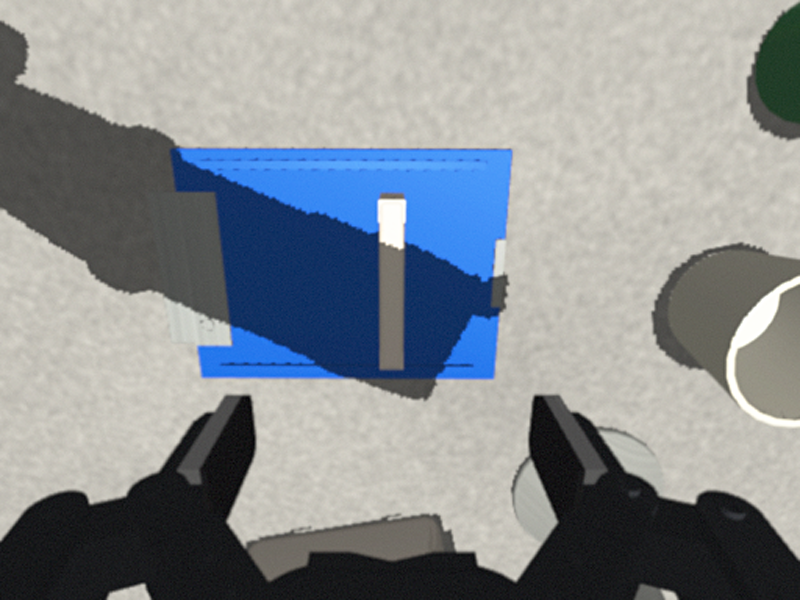

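```bash
cat >> h.py <<'E'
s8=lambda U,V:((U+.5)*.64-.5,(V+.5)*.64-.5)
E
python3 - <<'E'
from h import *
L=[atz('w3',*s8(*p),0.006) for p in [(177,149),(512,150),(495,378),(202,378)]]
print(np.round(L,4)); c=np.mean(L,0); x=(L[1]+L[2]-L[0]-L[3])/2; print('c',c,'len',np.linalg.norm(x),'w',np.linalg.norm(L[0]-L[3]),'yaw',np.arctan2(x[1],x[0]))
b=[atz('w3',*s8(*p),0.041) for p in [(392,197),(391.5,370)]]; print('bar',b,np.mean(b,0)); 
X=np.array([np.cos(-.208),np.sin(-.208),0]);print('bar from plate',c+.03*X)
for n,a,b in [('boltL',(267,375),(177,192)),('boltR',(530,381),(475,201)),('BL',(230,385),(134,207)),('BR',(563,392),(514,216))]:
    print(n,tri([('w1',*s8(*a)),('w2',*s8(*b))]))
for z in (.115,.12,.125,.13):
    C=[atz('w1',*s8(*p),z) for p in [(207,113),(604,125),(563,392),(230,385)]]
    x=(C[1]+C[2]-C[0]-C[3])/2; y=(C[0]+C[1]-C[2]-C[3])/2
    D=[atz('w2',*s8(*p),z) for p in [(134,207),(514,216)]]
    print(z,'c',np.mean(C,0),np.linalg.norm(x),np.linalg.norm(y),np.arctan2(x[1],x[0]),np.arctan2(y[1],y[0])-np.pi/2,'w1-w2',np.round([C[3]-D[0],C[2]-D[1]],4).tolist())
E
```

```text
[[ 0.4102 -0.1853  0.006 ]
 [ 0.6006 -0.2264  0.006 ]
 [ 0.5701 -0.3715  0.006 ]
 [ 0.3747 -0.3304  0.006 ]]
c [ 0.48890705 -0.2784089   0.006     ] len 0.19724157971233833 w 0.14939184514981163 yaw -0.20997501484792583
bar [array([ 0.52787588, -0.23411627,  0.041     ]), array([ 0.50645814, -0.33341176,  0.041     ])] [ 0.51716701 -0.28376401  0.041     ]
bar from plate [ 0.51826043 -0.284604    0.006     ]
boltL (array([0.37719367, 0.05660266, 0.12259006]), [np.float64(0.0003322268348048292), np.float64(0.00033222683480485407)])
boltR (array([0.56117829, 0.01137196, 0.12220267]), [np.float64(9.58798497130573e-06), np.float64(9.587984971353186e-06)])
BL (array([0.3469853 , 0.05355423, 0.12114821]), [np.float64(0.0004586562830360011), np.float64(0.0004586562830360061)])
BR (array([ 0.58428352, -0.00363274,  0.1208468 ]), [np.float64(0.00023778039370277065), np.float64(0.00023778039370302056)])
0.115 c [0.4874867  0.11313405 0.115     ] 0.24679813188898989 0.18825954991694577 -0.23937873073231442 -0.24059667435443144 w1-w2 [[0.0014, -0.0025, 0.0], [-0.0001, -0.0026, 0.0]]
0.12 c [0.48767715 0.11447956 0.12      ] 0.24292032801139815 0.18530153071690586 -0.23937873073231436 -0.240596674354431 w1-w2 [[0.0011, -0.0003, 0.0], [-0.0004, -0.0004, 0.0]]
0.125 c [0.4878676  0.11582507 0.125     ] 0.23904252413380656 0.18234351151686604 -0.2393787307323143 -0.240596674354431 w1-w2 [[0.0008, 0.0019, -0.0], [-0.0007, 0.0018, 0.0]]
0.13 c [0.48805805 0.11717059 0.13      ] 0.23516472025621485 0.1793854923168262 -0.2393787307323144 -0.240596674354431 w1-w2 [[0.0005, 0.0041, 0.0], [-0.001, 0.004, 0.0]]
```

Run:
```python
import cv2
i=cv2.imread('pics/w1.png')
cv2.imwrite('pics/w1a.png',cv2.resize(i[60:265,120:185],None,fx=3,fy=3,interpolation=cv2.INTER_CUBIC))
cv2.imwrite('pics/w1b.png',cv2.resize(i[60:265,320:410],None,fx=3,fy=3,interpolation=cv2.INTER_CUBIC))
import numpy as np
a=cv2.imread('pics/w1a.png');b=cv2.imread('pics/w1b.png')
cv2.imwrite('pics/w1ab.png',np.hstack([a,b]))
i=cv2.imread('pics/w2.png')
cv2.imwrite('pics/w2a.png',np.hstack([cv2.resize(i[0:150,55:135],None,fx=4,fy=4,interpolation=cv2.INTER_CUBIC),cv2.resize(i[0:150,285:385],None,fx=4,fy=4,interpolation=cv2.INTER_CUBIC)]))
```

```text
(no output)
```

View pics/w1ab.png

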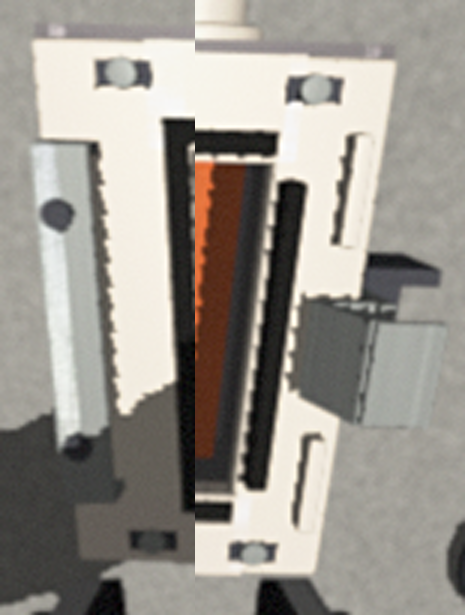

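View pics/w2a.png

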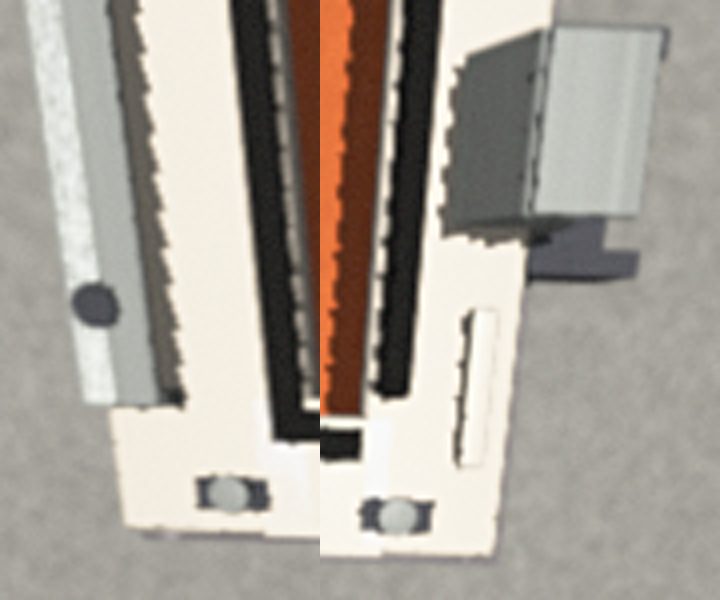

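Run:
```python
from h import *
za=lambda U,V:((U+.5)/3-.5+120,(V+.5)/3-.5+60)
zb=lambda U,V:((U-195+.5)/3-.5+320,(V+.5)/3-.5+60)
zc=lambda U,V:((U+.5)/4-.5+55,(V+.5)/4-.5)
zd=lambda U,V:((U-320+.5)/4-.5+285,(V+.5)/4-.5)
z0=.121; yaw=-.239;X=np.array([np.cos(yaw),np.sin(yaw),0]);Y=np.array([-X[1],X[0],0])
c=np.array([.4877,.1147,z0])
def sh(n,f,p,h):
    q=atz(f,*p,z0+h); d=q-c; print(n,f,'x',round(d@X*1e3,1),'y',round(d@Y*1e3,1))
for P in [(97,145),(104,440)]: sh('ledge in','w1',za(*P),.014)
for P in [(107,5),(155,395)]: sh('ledge in','w2',zc(*P),.014)
for P in [(33,145),(60,450)]: sh('ledge out','w1',za(*P),.014)
sh('ledge end','w2',zc(85,403),.014); sh('ledge end','w1',za(95,143),.014)
for P in [(550,28),(530,240)]: sh('catch topfront','w2',zd(*P),.038)
for P in [(667,28),(640,215)]: sh('catch topback','w2',zd(*P),.038)
for P in [(370,310),(357,420)]: sh('catch topfront','w1',zb(*P),.038)
for P in [(462,60),(443,235)]: sh('nose','w2',zd(*P),.012)
for P in [(303,305),(290,385)]: sh('nose','w1',zb(*P),.012)
for P in [(475,310),(461,465)]: sh('stop','w2',zd(*P),.009)
for P in [(350,135),(335,240),(310,435),(297,525)]: sh('stop','w1',zb(*P),.009)
print(tri([('w1',*zb(370,310)),('w2',*zd(550,28))]),tri([('w1',*zb(357,420)),('w2',*zd(530,240))]))
# known wrist feature heights
```

```text
ledge in w1 x -99.9 y 61.4
ledge in w1 x -105.2 y -37.6
ledge in w2 x -103.2 y 20.1
ledge in w2 x -103.7 y -59.1
ledge out w1 x -119.9 y 60.9
ledge out w1 x -120.8 y -41.7
ledge end w2 x -120.2 y -61.3
ledge end w1 x -100.5 y 62.0
catch topfront w2 x 111.6 y 16.5
catch topfront w2 x 112.1 y -21.8
catch topback w2 x 134.4 y 17.2
catch topback w2 x 134.0 y -16.4
catch topfront w1 x 109.2 y 20.0
catch topfront w1 x 110.8 y -15.6
nose w2 x 100.0 y 15.5
nose w2 x 99.2 y -19.3
nose w1 x 97.8 y 15.0
nose w1 x 97.2 y -13.0
stop w2 x 108.6 y -34.8
stop w2 x 108.9 y -69.7
stop w1 x 106.3 y 69.4
stop w1 x 106.4 y 36.2
stop w1 x 107.7 y -32.3
stop w1 x 107.9 y -67.4
(array([0.60203426, 0.10549002, 0.15063808]), [np.float64(0.0004550706320824575), np.float64(0.0004550706320824742)]) (array([0.59552591, 0.06725567, 0.14587419]), [np.float64(0.0005114651511442571), np.float64(0.0005114651511442593)])
```

```bash
python3 -m handwheel '[[0,0,40,0],[0,0,40,0],[0,0,30,0],[0,0,14,0],[0,0,0,0],[0,0,0,0]]' 0.4 20
python3 - <<'E'
from h import *
st()
E
```

```text
time: 4.18
ee_pos: [0.5194, -0.2851, 0.0366]
ee_rot: [0.001, 0.776, 0.631, 0.001]
ft_force: [0.1, -0.7, -1.1]
finger_gap: 0.403
t 4.175 pos [ 0.5194 -0.2851  0.0366] F [ 0.15 -0.67 -1.09] M [-0.01  0.05  0.01] gap 0.403
R [[0.205, 0.979, 0.002], [0.979, -0.205, -0.001], [-0.0, 0.002, -1.0]] q [ 0.296  0.685  0.265  1.818 -0.27   0.671  0.511]
```

```bash
python3 -m handwheel '[[0,-2,5,0],[0,0,0,0]]'; python3 -m handwheel '[[0,0,0,0],[0,0,0,0],[0,0,0,0],[0,0,0,0]]' 0 20;  python3 - <<'E'
from h import *
st()
E
```

```text
time: 4.42
ee_pos: [0.5163, -0.2847, 0.0305]
ee_rot: [0.0, 0.776, 0.63, 0.0]
ft_force: [-0.5, -0.4, 0.1]
finger_gap: 0.399
time: 4.92
ee_pos: [0.5166, -0.285, 0.0306]
ee_rot: [0.0, 0.776, 0.63, 0.0]
ft_force: [-0.6, -0.6, 5.6]
finger_gap: 0.153
t 4.925 pos [ 0.5166 -0.285   0.0306] F [-0.58 -0.58  5.62] M [ 0.    0.12 -0.1 ] gap 0.153
R [[0.206, 0.979, 0.0], [0.979, -0.206, -0.0], [-0.0, 0.001, -1.0]] q [ 0.3    0.691  0.262  1.828 -0.273  0.657  0.515]
```

```bash
python3 -m handwheel '[[0,0,-10,0],[0,0,-20,0],[0,0,-40,0],[0,0,-40,0],[0,0,-40,0],[0,0,-20,0],[0,0,0,0]]';  python3 - <<'E'
from h import *
st(); grab('wrist','w4'); grab('scene','s4')
i=cv2.imread('pics/w4.png'); cv2.imwrite(f'pics/w4z.png',cv2.resize(i,(800,600),interpolation=cv2.INTER_CUBIC))
i=cv2.imread('pics/s4.png'); cv2.imwrite(f'pics/s4z.png',cv2.resize(i[60:280,100:360],None,fx=3,fy=2.7,interpolation=cv2.INTER_CUBIC))
E
```

```text
time: 5.8
ee_pos: [0.5169, -0.2851, 0.2017]
ee_rot: [0.001, 0.776, 0.63, 0.001]
ft_force: [-0.2, 0.5, -4.1]
finger_gap: 0.155
t 5.8 pos [ 0.5169 -0.2851  0.2017] F [-0.18  0.45 -4.09] M [-0.01 -0.16  0.02] gap 0.155
R [[0.205, 0.979, 0.002], [0.979, -0.205, -0.001], [-0.001, 0.003, -1.0]] q [ 0.244  0.492  0.344  1.648 -0.187  1.031  0.439]
```

View pics/w4z.png

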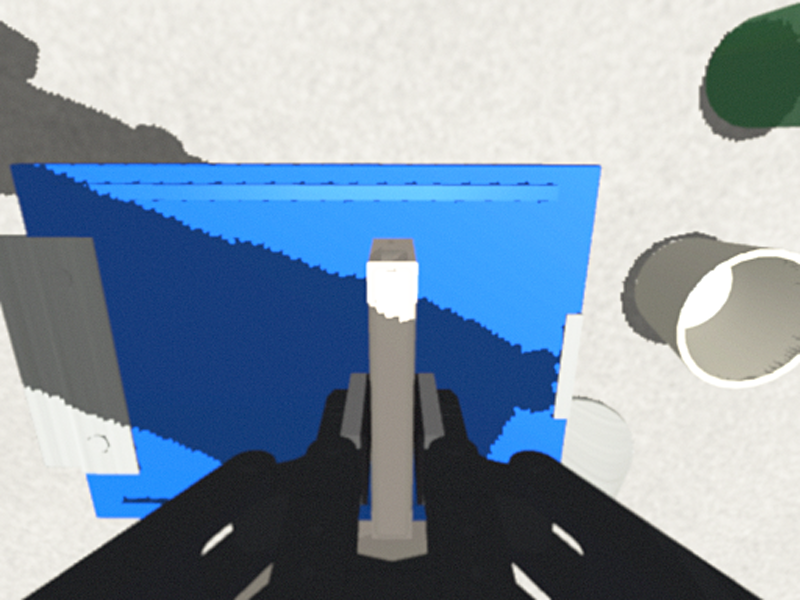

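View pics/s4z.png

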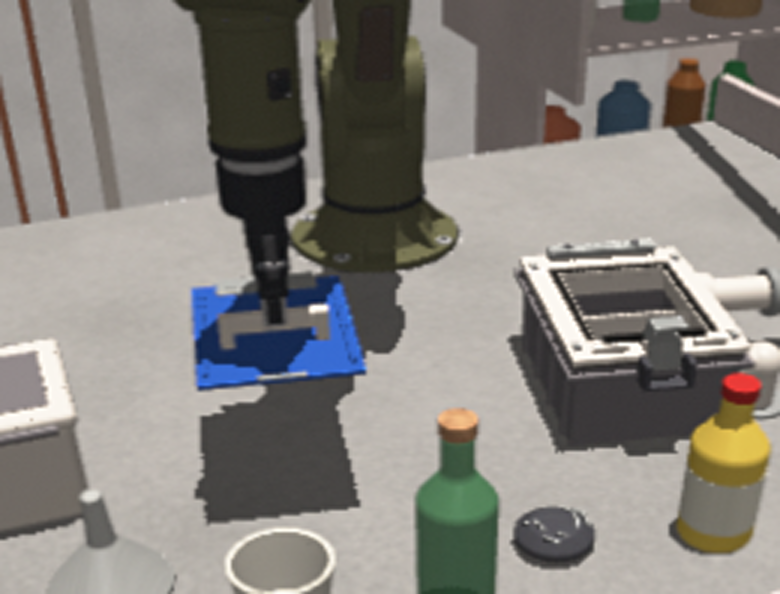

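```bash
cat >> h.py <<'E'
def lidpose(f,obs,scale=s8):
    K,k1,T=load(f); P=np.array([o[0] for o in obs],float)/1e3; U=np.array([scale(*o[1]) for o in obs])
    from scipy.optimize import least_squares
    Ti=np.linalg.inv(T)
    def fun(v):
        W=R.from_rotvec(v[:3]).apply(P)+v[3:]; c=W@Ti[:3,:3].T+Ti[:3,3]; x=c[:,:2]/c[:,2:]; x=x*(1+k1*(x**2).sum(1,keepdims=True))
        return ((x*K[0,0]+K[:2,2])-U).ravel()
    s=bot.state(); p=s['ee_pos']
    g=np.r_[0,0,-.22,p[0],p[1],p[2]-.03]
    r=least_squares(fun,g,loss='soft_l1'); Rl=R.from_rotvec(r.x[:3]).as_matrix()
    print('lid origin(under bar,underside)',np.round(r.x[3:],4),'yaw',np.arctan2(Rl[1,0],Rl[0,0]),'pitch(+ = edge up) deg',np.degrees(np.arcsin(Rl[2,0])),'roll',np.degrees(np.arcsin(Rl[2,1])),'res',np.round(r.fun,1))
    tip=Rl@np.array([-.148,0,.002])+r.x[3:]; ed=Rl@np.array([.07,0,.006])+r.x[3:]; print('lip',np.round(tip,4),'edge',np.round(ed,4)); return Rl,r.x[3:],tip,ed
E
python3 - <<'E'
from h import *
lidpose('w4',[((-130,75,6),(12,163)),((70,75,6),(600,166)),((-130,-75,6),(97,517)),((-148,-50,4),(47,470)),((-7,50,41),(368,262)),((7,50,41),(417,262))])
E
```

```text
lid origin(under bar,underside) [ 0.5168 -0.2852  0.1691] yaw -0.2097714775589244 pitch(+ = edge up) deg 0.3857178214154109 roll -0.4024197108228833 res [ 0.   0.9  0.1 -0.3 -0.1  0.4 -0.4 -2.   0.1 -0.   0.1  0.1]
lip [ 0.3721 -0.2544  0.1701] edge [ 0.5853 -0.2997  0.1755]
```

Run:
```python
from h import *
plan([((.46,-.18,.24),-.215,4),((.475,.0,.24),-.23,5),((.5367,.1027,.225),-.239,4)])
```

```text
[[23, -19, -10, np.float64(0.002)], [23, -19, -10, np.float64(0.002)], [23, -19, -10, np.float64(0.002)], [23, -19, -10, np.float64(0.002)], [36, -5, 0, np.float64(0.003)], [36, -5, 0, np.float64(0.003)], [36, -5, 0, np.float64(0.003)], [36, -5, 0, np.float64(0.003)], [36, -5, 0, np.float64(0.003)], [29, 9, 4, np.float64(0.002)], [29, 9, 4, np.float64(0.002)], [29, 9, 4, np.float64(0.002)], [29, 9, 4, np.float64(0.002)]]
```

```bash
python3 -m handwheel '[[12,-10,-10,0.002],[23,-19,-10,0.002],[23,-19,-10,0.002],[23,-19,-10,0.002],[36,-5,0,0.003],[36,-5,0,0.003],[36,-5,0,0.003],[36,-5,0,0.003]]' >/dev/null;python3 -m handwheel '[[36,-5,0,0.003],[29,9,4,0.002],[29,9,4,0.002],[29,9,4,0.002],[29,0,4,0.002],[11,0,0,0],[0,0,0,0]]';  python3 - <<'E'
from h import *
st(); grab('wrist','w5'); grab('scene','s5')
i=cv2.imread('pics/w5.png'); cv2.imwrite(f'pics/w5z.png',cv2.resize(i,(800,600),interpolation=cv2.INTER_CUBIC))
i=cv2.imread('pics/s5.png'); cv2.imwrite(f'pics/s5z.png',cv2.resize(i[60:260,180:400],None,fx=3.5,fy=3,interpolation=cv2.INTER_CUBIC))
E
```

```text
time: 7.78
ee_pos: [0.5379, 0.1071, 0.2241]
ee_rot: [-0.0, 0.786, 0.619, -0.001]
ft_force: [0.8, -0.6, -4.2]
finger_gap: 0.159
t 7.775 pos [0.5379 0.1071 0.2241] F [ 0.78 -0.61 -4.18] M [-0.08 -0.09 -0.03] gap 0.159
R [[0.234, 0.972, -0.001], [0.972, -0.234, -0.001], [-0.001, -0.001, -1.0]] q [-0.423  0.402  0.266  1.719 -0.119  1.038 -0.353]
```

View pics/w5z.png

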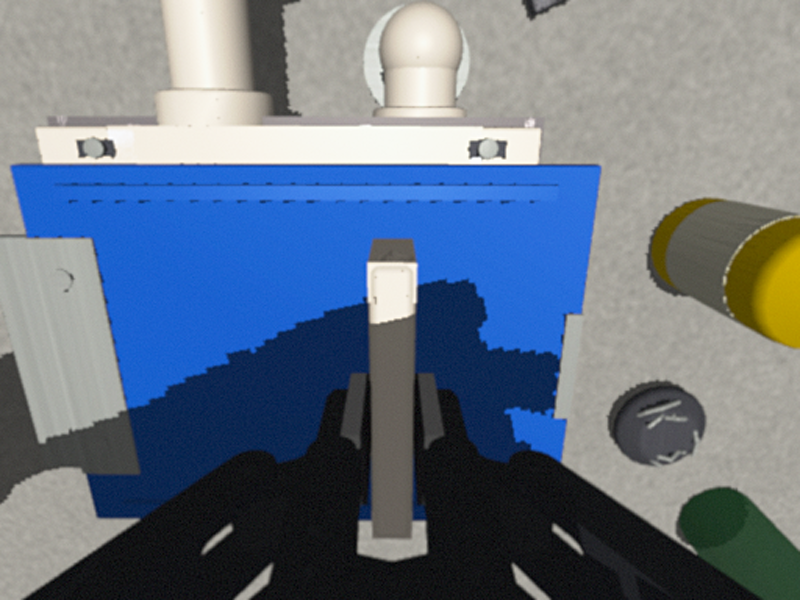

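View pics/s5z.png

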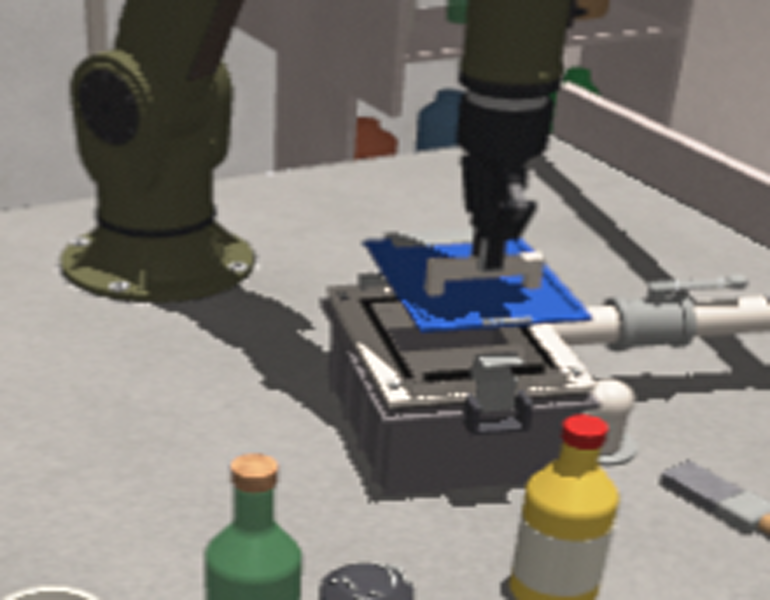

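```bash
python3 -m handwheel '[[-4,0,12,0.003],[0,0,12,0],[0,0,4,0],[0,0,2,0],[0,0,2,0],[0,0,0,0]]';python3 -m handwheel '[[0,0,2,0],[0,0,2,0]]';python3 -m handwheel '[[0,0,2,0],[0,0,2,0]]';  python3 - <<'E'
from h import *
st()
E
```

```text
time: 8.62
ee_pos: [0.5377, 0.1031, 0.1923]
ee_rot: [0.0, 0.787, 0.617, 0.0]
ft_force: [-0.2, -0.7, -2.8]
finger_gap: 0.156
time: 8.88
ee_pos: [0.5378, 0.1032, 0.1887]
ee_rot: [0.0, 0.787, 0.617, 0.0]
ft_force: [-1.9, 0.9, 2.1]
finger_gap: 0.158
time: 9.12
ee_pos: [0.538, 0.1031, 0.1847]
ee_rot: [0.0, 0.787, 0.617, 0.001]
ft_force: [-1.7, 0.0, 4.4]
finger_gap: 0.153
t 9.125 pos [0.538  0.1031 0.1847] F [-1.66  0.04  4.4 ] M [-0.    0.07 -0.03] gap 0.153
R [[0.239, 0.971, 0.001], [0.971, -0.239, 0.0], [0.001, 0.001, -1.0]] q [-0.409  0.438  0.258  1.78  -0.135  0.939 -0.335]
```

Run:
```python
from h import *
grab('wrist','w6')
i=cv2.imread('pics/w6.png'); cv2.imwrite(f'pics/w6z.png',cv2.resize(i,(800,600),interpolation=cv2.INTER_CUBIC))
```

```text
(no output)
```

View pics/w6z.png

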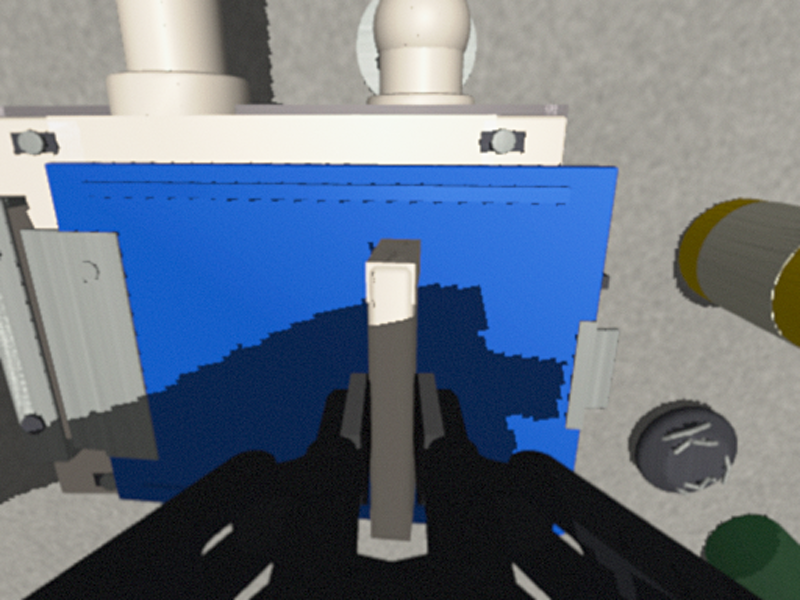

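```bash
cat >> h.py <<'E'
def trapc(p):
    X=np.array([.9716,-.2367]);Y=np.array([.2367,.9716]);d=np.array(p[:2])-[.3871,.1392]; print('trap coords from mouth x,y mm',np.round([d@X*1e3,d@Y*1e3],1),'above rim',round((p[2]-.121)*1e3,1))
E
python3 - <<'E'
from h import *
r=lidpose('w6',[((-130,75,6),(47,164)),((70,75,6),(617,168)),((-130,-75,6),(120,498)),((-148,-50,4),(70,458)),((-148,50,4),(22,230)),((-7,50,41),(366,262)),((7,50,41),(417,262))])
trapc(r[2]);trapc(r[3])
E
```

```text
lid origin(under bar,underside) [0.5413 0.1018 0.1532] yaw -0.24209792333354133 pitch(+ = edge up) deg 5.729589786354325 roll -0.95047697781559 res [-0.2 -0.1 -0.1 -0.2 -1.4  2.4  2.4 -5.  -0.   0.1  0.9 -0.3 -0.5  0.6]
lip [0.3981 0.1372 0.1404] edge [0.6084 0.0854 0.1662]
trap coords from mouth x,y mm [11.2  0.7] above rim 19.4
trap coords from mouth x,y mm [2.277e+02 1.000e-01] above rim 45.2
```

```bash
python3 -m handwheel '[[0,-2,1,0],[0,-2,1,0],[0,-2,1,0],[0,0,0,0]]'
python3 - <<'E'
from h import *
st();grab('wrist','w7')
i=cv2.imread('pics/w7.png'); cv2.imwrite(f'pics/w7z.png',cv2.resize(i,(800,600),interpolation=cv2.INTER_CUBIC))
E
```

```text
time: 9.68
ee_pos: [0.5328, 0.1043, 0.1817]
ee_rot: [0.001, 0.787, 0.617, 0.001]
ft_force: [2.1, -0.8, 2.6]
finger_gap: 0.157
t 9.675 pos [0.5328 0.1043 0.1817] F [ 2.08 -0.84  2.62] M [-0.24 -1.15 -0.  ] gap 0.157
R [[0.239, 0.971, 0.002], [0.971, -0.239, -0.0], [0.001, 0.002, -1.0]] q [-0.414  0.434  0.258  1.798 -0.134  0.924 -0.34 ]
```

View pics/w7z.png

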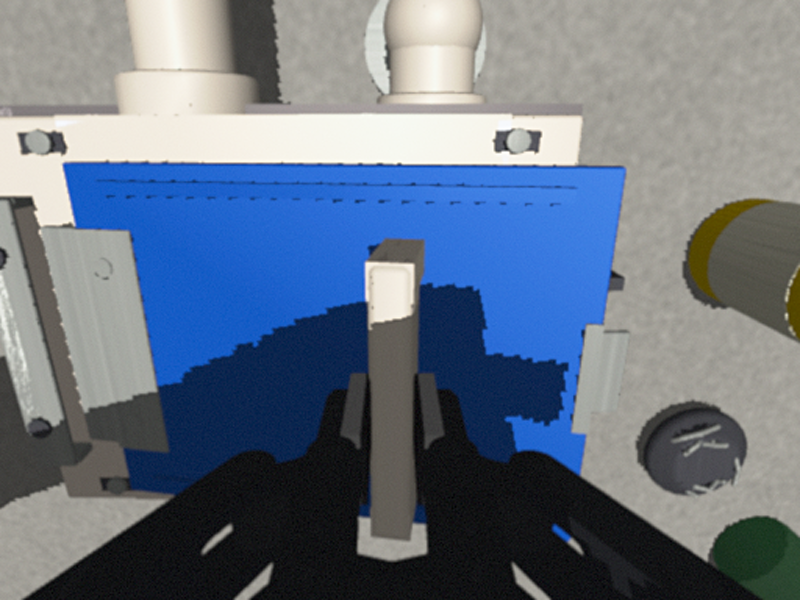

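Run:
```python
from h import *
r=lidpose('w7',[((-130,75,6),(65,164)),((70,75,6),(625,168)),((-130,-75,6),(137,492)),((-148,-50,4),(83,450)),((-148,50,4),(42,227)),((-7,50,41),(366,262)),((7,50,41),(418,262))])
trapc(r[2]);trapc(r[3])
K,k1,T=load('w7')
# ledge inner edge in this image relative
for P in [(18,200),(72,440)]: trapc(atz('w7',*s8(*P),.135))
```

```text
lid origin(under bar,underside) [0.5381 0.1024 0.15  ] yaw -0.23969689820999854 pitch(+ = edge up) deg 8.458638570840648 roll -1.0490120755304386 res [-0.1 -0.   0.1 -0.1 -4.   0.8  4.1 -5.2 -0.2  0.6  1.4 -0.6 -0.9  0.5]
lip [0.3957 0.1372 0.1302] edge [0.6046 0.0862 0.1662]
trap coords from mouth x,y mm [8.8 0.1] above rim 9.2
trap coords from mouth x,y mm [223.8   0. ] above rim 45.2
trap coords from mouth x,y mm [ 4.7 61.8] above rim 14.0
trap coords from mouth x,y mm [  1.9 -47.5] above rim 14.0
```

```bash
python3 -m handwheel '[[0,-1,1,0],[0,-1,0,0],[0,0,0,0]]'
python3 - <<'E'
from h import *
st();grab('wrist','w8')
i=cv2.imread('pics/w8.png'); cv2.imwrite(f'pics/w8z.png',cv2.resize(i,(800,600),interpolation=cv2.INTER_CUBIC))
cv2.imwrite('pics/w8y.png',cv2.resize(i[110:330,0:140],None,fx=3.6,fy=2.7,interpolation=cv2.INTER_CUBIC))
E
```

```text
time: 10.1
ee_pos: [0.53, 0.1049, 0.1804]
ee_rot: [0.0, 0.787, 0.617, 0.0]
ft_force: [3.7, -0.7, 5.5]
finger_gap: 0.152
t 10.1 pos [0.53   0.1049 0.1804] F [ 3.68 -0.7   5.48] M [-0.32 -1.28  0.01] gap 0.152
R [[0.239, 0.971, 0.0], [0.971, -0.239, -0.0], [0.0, 0.0, -1.0]] q [-0.416  0.433  0.257  1.805 -0.134  0.921 -0.341]
```

View pics/w8z.png

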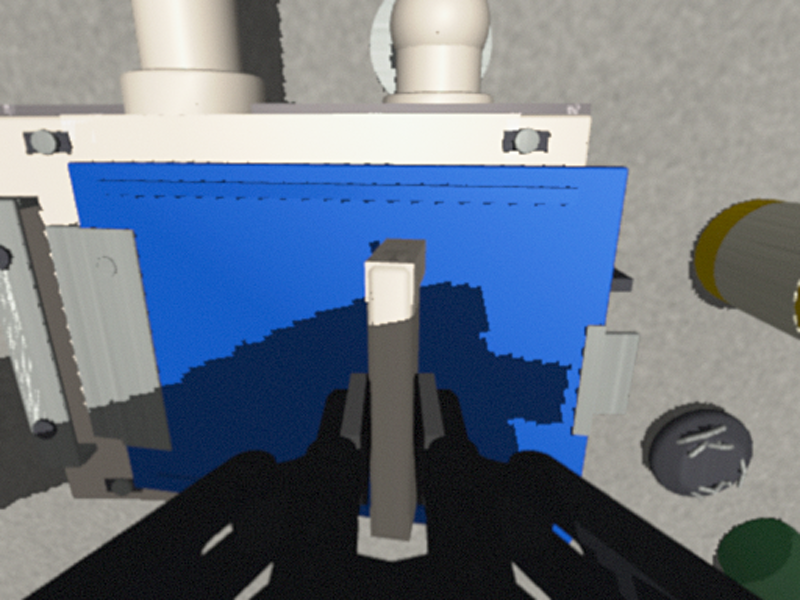

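View pics/w8y.png

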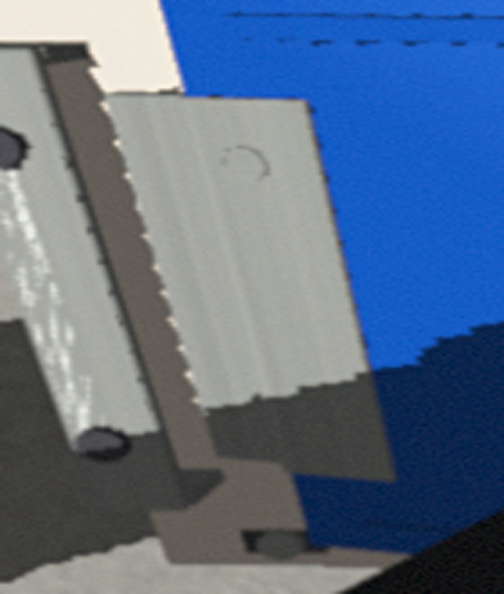

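```bash
cat > f8.py <<'E'
from h import *
E
python3 - <<'E'
from h import *
y8=lambda U,V:((U+.5)/3.6-.5,(V+.5)/2.7-.5+110)
inv=lambda p:((p[0]+.5)/.64-.5,(p[1]+.5)/.64-.5)
o=[((-130,75,6),(70,163)),((70,75,6),(628,168)),((-148,-50,4),inv(y8(214,462))),((-148,50,4),inv(y8(108,92))),((-7,50,41),(366,262)),((7,50,41),(418,262))]
r=lidpose('w8',o)
trapc(r[2]);trapc(r[3])
for P in [(38,48),(160,440)]: trapc(atz('w8',*y8(*P),.135))
# far bolts/corner check of view calibration: frame far right corner at rim height
trapc(atz('w8',*s8(590,115),.121)); 
C=[atz('w1',*s8(604,125),.121)]; trapc(C[0])
E
```

```text
lid origin(under bar,underside) [0.5357 0.103  0.1492] yaw -0.2416325648862051 pitch(+ = edge up) deg 9.296403568577238 roll -1.1518663012705723 res [-0.2 -0.2  0.2  0.2 -0.  -0.2  0.1  0.7  1.1 -0.9 -1.2  0.4]
lip [0.3936 0.1381 0.1273] edge [0.6019 0.0868 0.1664]
trap coords from mouth x,y mm [6.6 0.4] above rim 6.3
trap coords from mouth x,y mm [221.1  -0. ] above rim 45.4
trap coords from mouth x,y mm [ 2. 62.] above rim 14.0
trap coords from mouth x,y mm [  0.1 -39.6] above rim 14.0
trap coords from mouth x,y mm [224.2  92.2] above rim 0.0
trap coords from mouth x,y mm [224.1  92.1] above rim 0.0
```

```bash
python3 -m handwheel '[[0,0,1,0],[0,-2,0,0],[0,-2,0,0],[0,-2,0,0],[0,0,0,0]]'
python3 - <<'E'
from h import *
st();grab('wrist','w9')
i=cv2.imread('pics/w9.png'); cv2.imwrite(f'pics/w9z.png',cv2.resize(i,(800,600),interpolation=cv2.INTER_CUBIC))
cv2.imwrite('pics/w9y.png',cv2.resize(i[110:330,0:140],None,fx=3.6,fy=2.7,interpolation=cv2.INTER_CUBIC))
E
```

```text
time: 10.78
ee_pos: [0.5221, 0.1064, 0.1782]
ee_rot: [-0.001, 0.787, 0.617, -0.002]
ft_force: [0.7, -0.3, -5.0]
finger_gap: 0.159
t 10.775 pos [0.5221 0.1064 0.1782] F [ 0.69 -0.32 -4.98] M [-0.1  -0.39 -0.03] gap 0.159
R [[0.238, 0.971, -0.004], [0.971, -0.238, -0.0], [-0.001, -0.004, -1.0]] q [-0.423  0.427  0.257  1.822 -0.134  0.914 -0.347]
```

View pics/w9z.png

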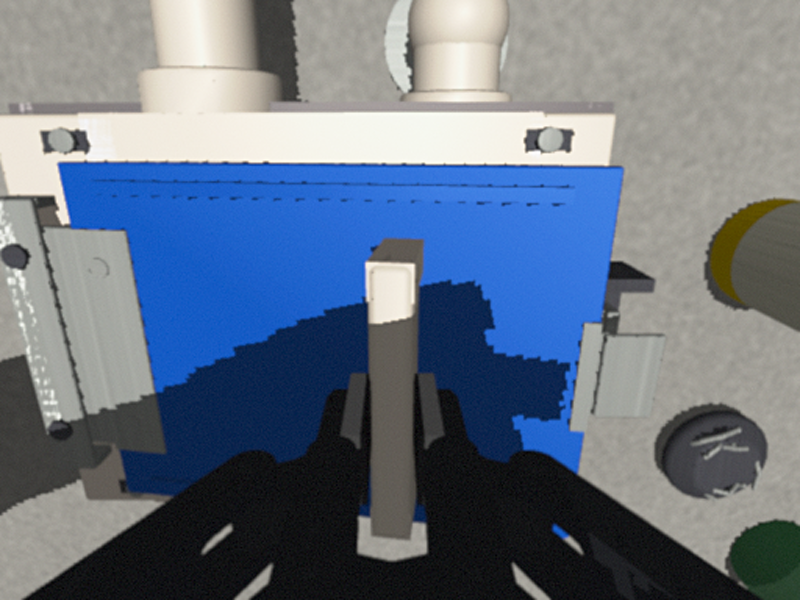

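View pics/w9y.png

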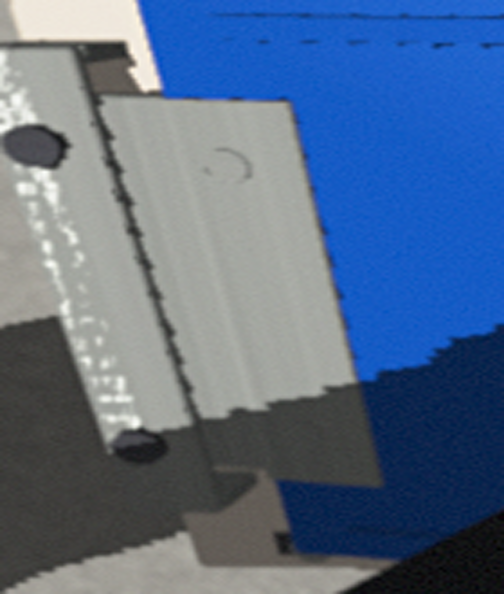

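Run:
```python
from h import *
y8=lambda U,V:((U+.5)/3.6-.5,(V+.5)/2.7-.5+110)
inv=lambda p:((p[0]+.5)/.64-.5,(p[1]+.5)/.64-.5)
o8=[((-130,75,6),(70,163)),((70,75,6),(628,168)),((-148,-50,4),inv(y8(214,462))),((-148,50,4),inv(y8(108,92))),((-7,50,41),(366,262)),((7,50,41),(418,262))]
Rl,t,_,_=lidpose('w8',o8)
pts=[]
for P in [(310,100),(395,482)]:
    o,d=ray('w8',*y8(*P)); ol=Rl.T@(o-t); dl=Rl.T@d; q=ol+dl*((.0065-ol[2])/dl[2]); print(q*1e3); pts.append(q*1e3)
o=[((-130,75,6),(60,163)),((70,75,6),(623,168)),(pts[0],inv(y8(292,100))),(pts[1],inv(y8(383,487))),((-7,50,41),(366,262)),((7,50,41),(417,262))]
r=lidpose('w9',o); trapc(r[2]);trapc(r[3])
for P in [(80,48),(208,440)]: trapc(atz('w9',*y8(*P),.135))
for p in [(-148,50,4),(-148,-50,4)]: print('tip corner proj in w9y',(proj('w9',r[0]@(np.array(p)/1e3)+r[1])-[0,110])*[3.6,2.7])
```

```text
lid origin(under bar,underside) [0.5357 0.103  0.1492] yaw -0.24163256465901622 pitch(+ = edge up) deg 9.296403560423446 roll -1.1518662512027438 res [-0.2 -0.2  0.2  0.2 -0.  -0.2  0.1  0.7  1.1 -0.9 -1.2  0.4]
lip [0.3936 0.1381 0.1273] edge [0.6019 0.0868 0.1664]
[-106.67426654   50.20438924    6.5       ]
[-105.99212414  -49.70510971    6.5       ]
lid origin(under bar,underside) [0.5266 0.1049 0.1466] yaw -0.24211019004862888 pitch(+ = edge up) deg 7.538152259530408 roll -0.990506662190086 res [-0.2 -0.2  0.1 -0.   0.3  0.6 -0.1 -0.1  0.7 -0.6 -0.8  0.5]
lip [0.3839 0.1402 0.1292] edge [0.5932 0.0885 0.1617]
trap coords from mouth x,y mm [-3.3  0.2] above rim 8.2
trap coords from mouth x,y mm [212.3  -0.4] above rim 40.7
trap coords from mouth x,y mm [ 2.1 61.7] above rim 14.0
trap coords from mouth x,y mm [  2.6 -39. ] above rim 14.0
tip corner proj in w9y [82.61854738 95.09461775]
tip corner proj in w9y [194.70486175 467.32738791]
```

```bash
python3 -m handwheel '[[0,-1,1,0],[0,-1,1,0],[0,-1,0.5,0],[0,0,0,0]]'; python3 -m handwheel '[[0,-1,0.5,0],[0,-1,0,0],[0,0,0,0]]'
python3 - <<'E'
from h import *
st();grab('wrist','w10')
i=cv2.imread('pics/w10.png'); cv2.imwrite(f'pics/w10z.png',cv2.resize(i,(800,600),interpolation=cv2.INTER_CUBIC))
E
```

```text
time: 11.32
ee_pos: [0.5208, 0.1071, 0.1766]
ee_rot: [-0.0, 0.787, 0.617, -0.0]
ft_force: [-0.1, 0.7, -3.5]
finger_gap: 0.155
time: 11.7
ee_pos: [0.5191, 0.1075, 0.1763]
ee_rot: [-0.0, 0.787, 0.617, -0.0]
ft_force: [-0.5, 0.4, -3.7]
finger_gap: 0.151
t 11.7 pos [0.5191 0.1075 0.1763] F [-0.45  0.42 -3.72] M [-0.04 -0.12 -0.02] gap 0.151
R [[0.239, 0.971, -0.0], [0.971, -0.239, 0.0], [-0.0, -0.0, -1.0]] q [-0.428  0.423  0.257  1.835 -0.133  0.9   -0.351]
```

View pics/w10z.png

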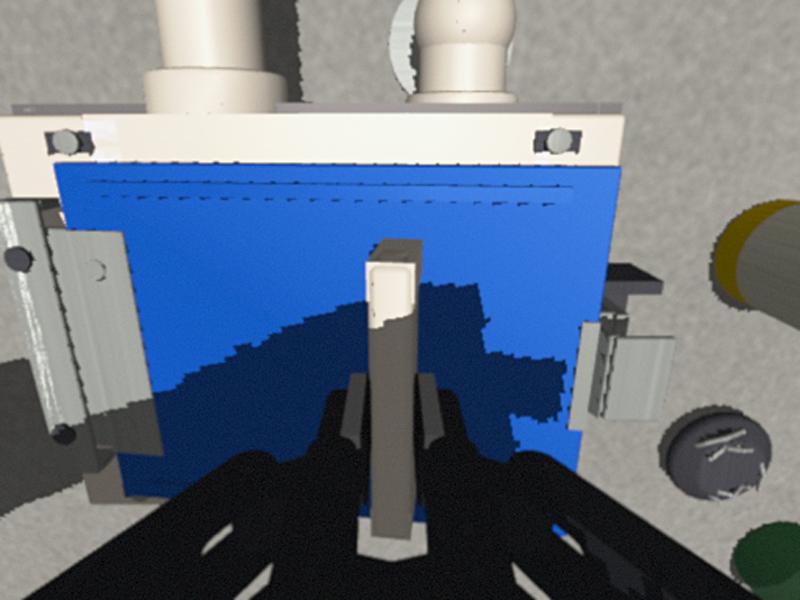

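```bash
cat >> h.py <<'E'
def quick(f,FL,FR,li_far,li_near,bl,br):
    o=[((-130,75,6),FL),((70,75,6),FR),((-106.3,50,6.5),li_far),((-106.3,-50,6.5),li_near),((-7,50,41),bl),((7,50,41),br)]
    r=lidpose(f,o); trapc(r[2]);trapc(r[3]); return r
E
python3 - <<'E'
from h import *
quick('w10',(54,163),(621,168),(124,231),(162,455),(366,262),(417,262))
for P in [(42,205),(92,445)]: trapc(atz('w10',*s8(*P),.135))
E
```

```text
lid origin(under bar,underside) [0.5231 0.1063 0.1447] yaw -0.2437215636752991 pitch(+ = edge up) deg 6.932161577245386 roll -0.7360319435017941 res [ 0.1 -0.4 -0.1 -0.1 -0.1  0.2  0.1  0.2  0.7 -0.4 -0.8  0.6]
lip [0.3803 0.1418 0.1288] edge [0.5898 0.0897 0.1591]
trap coords from mouth x,y mm [-7.2  0.9] above rim 7.8
trap coords from mouth x,y mm [ 2.087e+02 -1.000e-01] above rim 38.1
trap coords from mouth x,y mm [ 3.1 60.4] above rim 14.0
trap coords from mouth x,y mm [  0.2 -46.7] above rim 14.0
```

```bash
python3 -m handwheel '[[0,0,1,0],[0,0,1,0],[0,-1,0.5,0],[0,0,0,0]]'; python3 -m handwheel '[[0,-1,0,0],[0,-1,0,0],[0,0,0,0]]'
python3 - <<'E'
from h import *
st();grab('wrist','w11')
i=cv2.imread('pics/w11.png'); cv2.imwrite(f'pics/w11z.png',cv2.resize(i,(800,600),interpolation=cv2.INTER_CUBIC))
E
```

```text
time: 12.25
ee_pos: [0.5181, 0.1078, 0.1737]
ee_rot: [-0.0, 0.787, 0.617, -0.0]
ft_force: [-0.5, 0.0, -3.3]
finger_gap: 0.155
time: 12.62
ee_pos: [0.5172, 0.1081, 0.1742]
ee_rot: [0.001, 0.787, 0.617, 0.001]
ft_force: [3.2, -0.4, -2.0]
finger_gap: 0.155
t 12.625 pos [0.5172 0.1081 0.1742] F [ 3.18 -0.44 -1.98] M [-0.16 -0.84  0.02] gap 0.155
R [[0.239, 0.971, 0.002], [0.971, -0.239, 0.0], [0.001, 0.002, -1.0]] q [-0.43   0.422  0.256  1.844 -0.134  0.89  -0.352]
```

View pics/w11z.png

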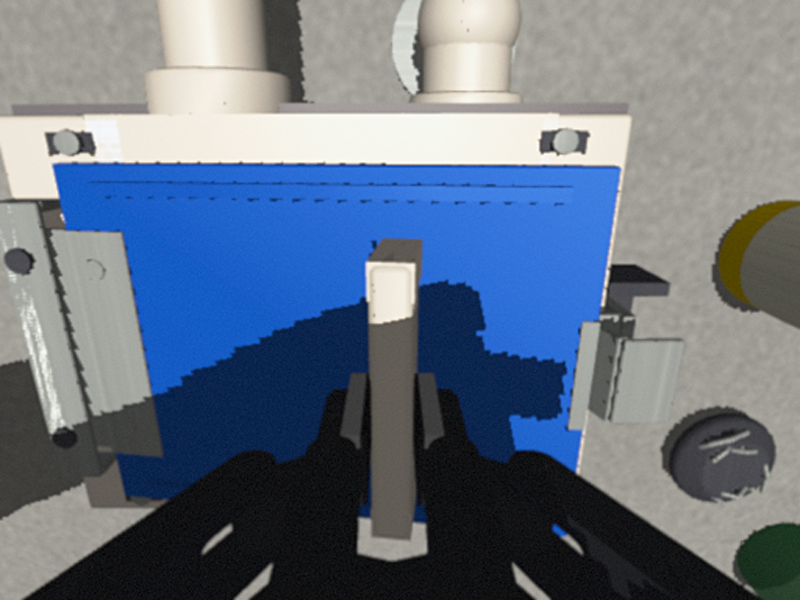

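Run:
```python
from h import *
quick('w11',(54,164),(620,168),(124,231),(162,455.5),(366,262),(417,262))
for P in [(42,205),(93,445)]: trapc(atz('w11',*s8(*P),.135))
```

```text
lid origin(under bar,underside) [0.5212 0.1067 0.1423] yaw -0.2430614122081882 pitch(+ = edge up) deg 6.9384179020429055 roll -0.7857188342122406 res [ 0.1 -0.7 -0.  -0.1 -0.1  0.5  0.1  0.2  0.7 -0.4 -0.8  0.5]
lip [0.3784 0.1422 0.1264] edge [0.588  0.0903 0.1568]
trap coords from mouth x,y mm [-9.2  0.8] above rim 5.4
trap coords from mouth x,y mm [206.7   0. ] above rim 35.8
trap coords from mouth x,y mm [ 2.9 60.9] above rim 14.0
trap coords from mouth x,y mm [  0.5 -44.8] above rim 14.0
```

```bash
python3 -m handwheel '[[0,0.5,1.5,0],[0,0.5,1.5,0],[0,0,0,0]]'; python3 -m handwheel '[[0,0.5,1.5,0],[0,0.5,1.5,0],[0,0,0,0]]'
python3 - <<'E'
from h import *
st()
E
```

```text
time: 13.05
ee_pos: [0.5172, 0.1081, 0.1705]
ee_rot: [-0.0, 0.787, 0.617, -0.0]
ft_force: [3.3, -0.6, -2.0]
finger_gap: 0.158
time: 13.42
ee_pos: [0.518, 0.1078, 0.1676]
ee_rot: [-0.0, 0.787, 0.617, -0.0]
ft_force: [2.1, -1.0, -1.3]
finger_gap: 0.154
t 13.425 pos [0.518  0.1078 0.1676] F [ 2.07 -1.05 -1.34] M [-0.01 -0.5   0.02] gap 0.154
R [[0.239, 0.971, -0.001], [0.971, -0.239, -0.0], [-0.0, -0.001, -1.0]] q [-0.426  0.432  0.254  1.849 -0.137  0.878 -0.348]
```

```bash
python3 -m handwheel '[[0,0.5,1.5,0],[0,0.5,1.5,0],[0,0,0,0]]';python3 - <<'E'
from h import *
st();grab('wrist','w12')
i=cv2.imread('pics/w12.png'); cv2.imwrite(f'pics/w12z.png',cv2.resize(i,(800,600),interpolation=cv2.INTER_CUBIC))
E
```

```text
time: 13.8
ee_pos: [0.5191, 0.1076, 0.1648]
ee_rot: [-0.0, 0.787, 0.617, -0.0]
ft_force: [1.3, -0.2, -0.0]
finger_gap: 0.161
t 13.8 pos [0.5191 0.1076 0.1648] F [ 1.28 -0.2  -0.03] M [ 0.04 -0.16 -0.02] gap 0.161
R [[0.239, 0.971, -0.0], [0.971, -0.239, 0.0], [-0.0, -0.0, -1.0]] q [-0.424  0.436  0.253  1.851 -0.139  0.872 -0.346]
```

View pics/w12z.png

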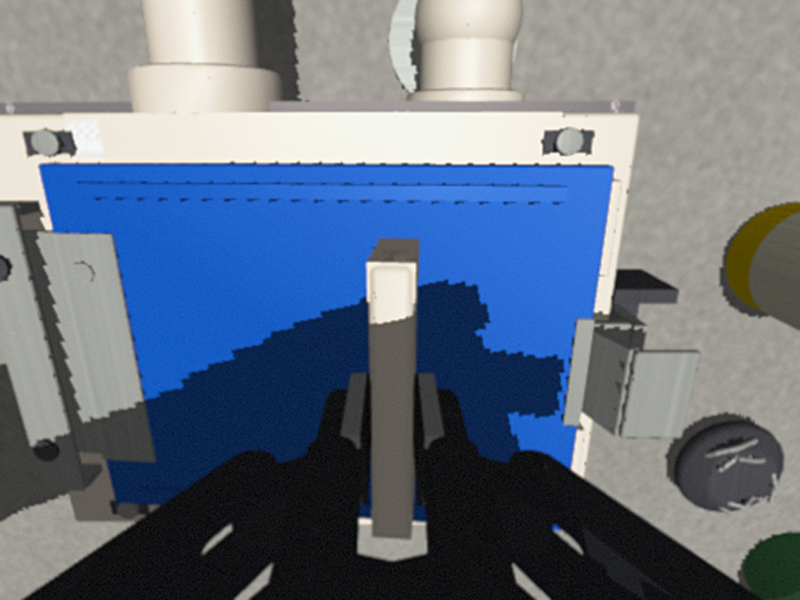

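Run:
```python
from h import *
quick('w12',(40,165),(612,166.5),(112,234),(155,461),(367,262),(417,262))
for P in [(20,207),(80,465)]: trapc(atz('w12',*s8(*P),.135))
```

```text
lid origin(under bar,underside) [0.5216 0.1066 0.1322] yaw -0.2408010980010479 pitch(+ = edge up) deg 4.345068621545492 roll -0.5976679284153196 res [-0.5 -0.4 -0.  -0.   0.9  0.2  0.1  0.2  0.3 -0.3 -0.6  0.3]
lip [0.3781 0.1418 0.123 ] edge [0.5889 0.0901 0.1435]
trap coords from mouth x,y mm [-9.4  0.4] above rim 2.0
trap coords from mouth x,y mm [2.077e+02 1.000e-01] above rim 22.5
trap coords from mouth x,y mm [ 3.4 61.3] above rim 14.0
trap coords from mouth x,y mm [  1.3 -48.5] above rim 14.0
```

```bash
python3 -m handwheel '[[0,0,0,0],[0,0,0,0],[0,0,0,0]]' 0.35
python3 - <<'E'
from h import *
st()
E
python3 -m handwheel '[[0,0,-15,0],[0,0,-20,0],[0,0,-5,0],[0,0,0,0]]' 0.35;python3 - <<'E'
from h import *
st();grab('wrist','w13')
i=cv2.imread('pics/w13.png'); cv2.imwrite(f'pics/w13z.png',cv2.resize(i,(800,600),interpolation=cv2.INTER_CUBIC))
E
```

```text
time: 14.22
ee_pos: [0.519, 0.1075, 0.1647]
ee_rot: [-0.0, 0.787, 0.617, -0.0]
ft_force: [0.6, 0.1, 0.4]
finger_gap: 0.347
t 14.225 pos [0.519  0.1075 0.1647] F [0.63 0.11 0.37] M [ 0.01  0.02 -0.04] gap 0.347
R [[0.239, 0.971, -0.0], [0.971, -0.239, -0.0], [-0.0, -0.0, -1.0]] q [-0.424  0.436  0.253  1.851 -0.139  0.872 -0.346]
time: 14.72
ee_pos: [0.5193, 0.1076, 0.2052]
ee_rot: [0.0, 0.787, 0.617, 0.0]
ft_force: [0.3, -0.3, -0.3]
finger_gap: 0.351
t 14.725 pos [0.5193 0.1076 0.2052] F [ 0.26 -0.28 -0.31] M [0.03 0.   0.04] gap 0.351
R [[0.239, 0.971, 0.001], [0.971, -0.239, 0.0], [0.001, 0.001, -1.0]] q [-0.435  0.392  0.265  1.794 -0.121  0.97  -0.362]
```

View pics/w13z.png

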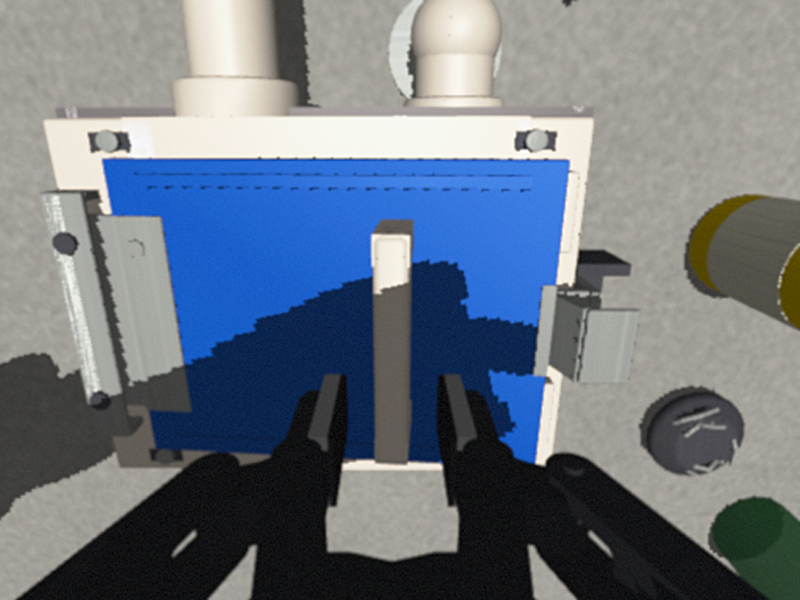

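Run:
```python
from h import *
quick('w13',(104,159),(569,161),(162,216),(189,411),(372,235),(411,235))
for P in [(90,195),(125,410)]: trapc(atz('w13',*s8(*P),.135))
plan([((.3871+.182*.9716-.000*.2367,.1392-.182*.2367,.20),-.239,2)])
```

```text
lid origin(under bar,underside) [0.5215 0.1063 0.1325] yaw -0.24500607111378186 pitch(+ = edge up) deg 4.532112922249637 roll -0.9280924381027635 res [-0.4 -0.4  0.   0.5  0.2  0.2  0.6  0.2  0.2 -0.5 -0.4  0. ]
lip [0.3782 0.1421 0.1228] edge [0.5887 0.0896 0.144 ]
trap coords from mouth x,y mm [-9.4  0.7] above rim 1.8
trap coords from mouth x,y mm [207.6  -0.5] above rim 23.0
trap coords from mouth x,y mm [ 4.7 60.8] above rim 14.0
trap coords from mouth x,y mm [  0.4 -46.3] above rim 14.0
[[0, 23, 2, np.float64(-0.001)], [0, 23, 2, np.float64(-0.001)]]
```

```bash
python3 -m handwheel '[[0,24,0,0],[0,23,0,0],[0,0,10,0],[0,0,20,0],[0,0,20,0],[0,0,0,0],[0,0,0,0]]' 0 20
python3 - <<'E'
from h import *
s,r=st();trapc(s['ee_pos']);grab('wrist','w14')
i=cv2.imread('pics/w14.png'); cv2.imwrite(f'pics/w14z.png',cv2.resize(i,(800,600),interpolation=cv2.INTER_CUBIC))
E
```

```text
time: 15.65
ee_pos: [0.5645, 0.0964, 0.155]
ee_rot: [-0.0, 0.787, 0.617, -0.0]
ft_force: [0.3, -0.8, -1.1]
finger_gap: 0.003
t 15.65 pos [0.5645 0.0964 0.155 ] F [ 0.32 -0.78 -1.06] M [ 0.05 -0.08 -0.  ] gap 0.003
R [[0.239, 0.971, -0.0], [0.971, -0.239, -0.0], [-0.0, -0.0, -1.0]] q [-0.374  0.507  0.25   1.754 -0.154  0.901 -0.3  ]
trap coords from mouth x,y mm [182.5   0.4] above rim 34.0
```

View pics/w14z.png

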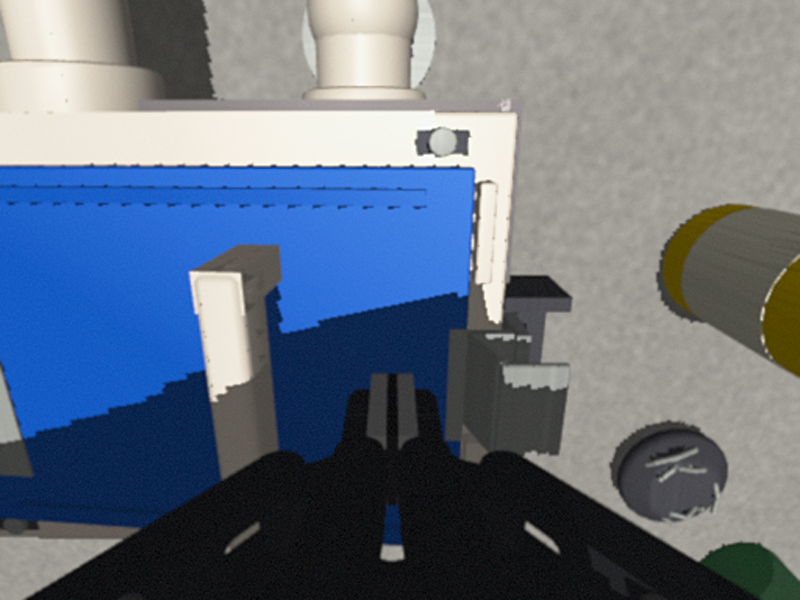

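```bash
python3 -m handwheel '[[0,0,8,0],[0,0,2,0],[0,0,2,0],[0,0,0,0]]';python3 -m handwheel '[[0,0,1.5,0],[0,0,1.5,0],[0,0,0,0]]'
```

```text
time: 16.2
ee_pos: [0.5648, 0.0963, 0.1427]
ee_rot: [-0.0, 0.787, 0.617, -0.0]
ft_force: [-0.0, -0.3, -0.5]
finger_gap: 0.003
time: 16.58
ee_pos: [0.5649, 0.0963, 0.1398]
ee_rot: [0.0, 0.787, 0.617, 0.0]
ft_force: [0.4, 0.3, 0.6]
finger_gap: 0.003
```

```bash
python3 -m handwheel '[[0,0,1.5,0],[0,0,0,0]]';python3 -m handwheel '[[0,0,1.5,0],[0,0,0,0]]';python3 -m handwheel '[[0,0,1,0],[0,0,0,0]]'
```

```text
time: 16.82
ee_pos: [0.5646, 0.0963, 0.138]
ee_rot: [-0.0, 0.787, 0.617, -0.0]
ft_force: [-0.9, -0.7, -0.4]
finger_gap: 0.0
time: 17.08
ee_pos: [0.5646, 0.0963, 0.1365]
ee_rot: [-0.0, 0.787, 0.617, -0.0]
ft_force: [0.1, 0.6, 0.1]
finger_gap: 0.0
time: 17.32
ee_pos: [0.5648, 0.0963, 0.1357]
ee_rot: [-0.0, 0.787, 0.617, -0.0]
ft_force: [-0.0, 0.2, 0.4]
finger_gap: 0.002
```

Run:
```python
from h import *
s,r=st();trapc(s['ee_pos']);grab('wrist','w15')
i=cv2.imread('pics/w15.png'); cv2.imwrite(f'pics/w15z.png',cv2.resize(i,(800,600),interpolation=cv2.INTER_CUBIC))
```

```text
t 17.325 pos [0.5648 0.0963 0.1357] F [-0.03  0.22  0.4 ] M [-0.01 -0.01  0.06] gap 0.002
R [[0.239, 0.971, -0.0], [0.971, -0.239, -0.0], [-0.0, -0.0, -1.0]] q [-0.369  0.529  0.244  1.776 -0.162  0.856 -0.292]
trap coords from mouth x,y mm [182.8   0.4] above rim 14.7
```

View pics/w15z.png

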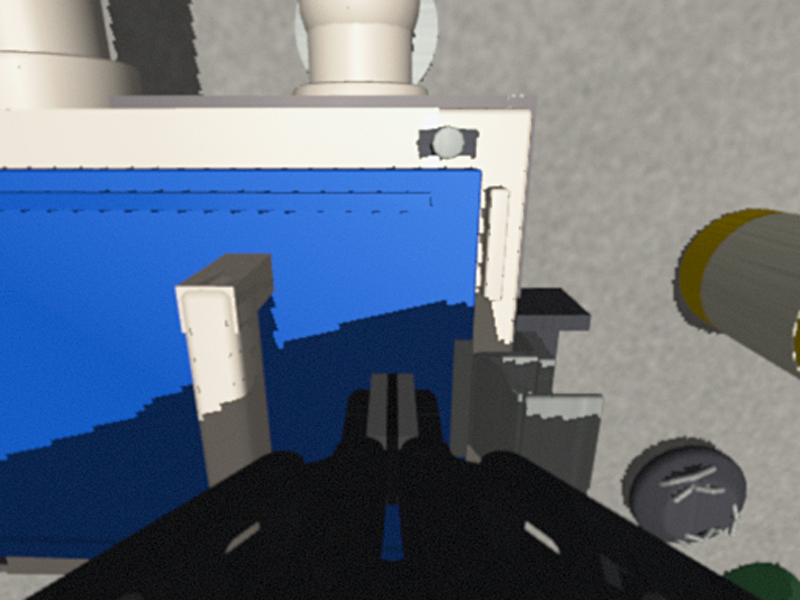

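Run:
```python
from h import *
tip=np.array([.3782,.1421,.1228])
inv=lambda p:((p[0]+.5)/.64-.5,(p[1]+.5)/.64-.5)
for f,ob in [('w14',[(474,168),(192,273),(240,273)]),('w15',[(481,170),(177,287),(236,287)])]:
  print(f,ob)
  for pit in (0,1,2,3,4,4.5):
    Rl=R.from_euler('zyx',[-.242,-np.radians(pit),0]).as_matrix(); t=tip-Rl@np.array([-.148,0,.002])
    print(pit,[np.round(inv(proj(f,Rl@(np.array(p)/1e3)+t)),0).tolist() for p in [(70,75,6),(-7,50,41),(7,50,41)]],'press top z',round((Rl@np.array([.044,0,.006])+t)[2],4))
```

```text
w14 [(474, 168), (192, 273), (240, 273)]
0 [[470.0, 165.0], [218.0, 263.0], [266.0, 263.0]] press top z 0.1268
1 [[472.0, 166.0], [212.0, 265.0], [261.0, 266.0]] press top z 0.1301
2 [[473.0, 167.0], [206.0, 268.0], [256.0, 269.0]] press top z 0.1333
3 [[474.0, 168.0], [200.0, 272.0], [250.0, 272.0]] press top z 0.1366
4 [[475.0, 169.0], [194.0, 275.0], [245.0, 276.0]] press top z 0.1398
4.5 [[476.0, 170.0], [190.0, 277.0], [241.0, 278.0]] press top z 0.1414
w15 [(481, 170), (177, 287), (236, 287)]
0 [[479.0, 169.0], [190.0, 282.0], [246.0, 282.0]] press top z 0.1268
1 [[481.0, 170.0], [183.0, 285.0], [240.0, 286.0]] press top z 0.1301
2 [[483.0, 171.0], [176.0, 289.0], [233.0, 290.0]] press top z 0.1333
3 [[484.0, 173.0], [168.0, 293.0], [226.0, 294.0]] press top z 0.1366
4 [[486.0, 174.0], [160.0, 298.0], [219.0, 299.0]] press top z 0.1398
4.5 [[486.0, 175.0], [156.0, 300.0], [215.0, 301.0]] press top z 0.1414
```

```bash
python3 -m handwheel '[[0,0,1.5,0]]' | grep -E 'pos|for';python3 -m handwheel '[[0,0,1,0]]'| grep -E 'pos|for';python3 -m handwheel '[[0,0,1,0]]'| grep -E 'pos|for'; python3 -m handwheel '[[0,0,0,0]]'| grep -E 'pos|for'
```

```text
ee_pos: [0.565, 0.0963, 0.1346]
ft_force: [-1.4, -0.3, 4.1]
ee_pos: [0.5651, 0.0963, 0.1337]
ft_force: [-1.8, 0.2, 6.3]
ee_pos: [0.5651, 0.0963, 0.1328]
ft_force: [-1.4, -0.6, 4.8]
ee_pos: [0.5651, 0.0963, 0.1326]
ft_force: [-1.5, -0.8, 3.9]
```

```bash
python3 -m handwheel '[[0,0,1,0]]' | grep -E 'pos|for';python3 -m handwheel '[[0,0,1,0]]'| grep -E 'pos|for';python3 -m handwheel '[[0,0,0,0]]'| grep -E 'pos|for'
```

```text
ee_pos: [0.5651, 0.0963, 0.1318]
ft_force: [-2.0, -1.2, 8.0]
ee_pos: [0.5651, 0.0962, 0.131]
ft_force: [-2.5, -0.4, 10.7]
ee_pos: [0.5651, 0.0962, 0.1311]
ft_force: [-2.4, -0.5, 10.6]
```

Run:
```python
from h import *
st();grab('wrist','w16');grab('scene','s16')
i=cv2.imread('pics/w16.png'); cv2.imwrite(f'pics/w16z.png',cv2.resize(i,(800,600),interpolation=cv2.INTER_CUBIC))
i=cv2.imread('pics/s16.png'); cv2.imwrite(f'pics/s16z.png',cv2.resize(i[120:240,250:380],None,fx=6,fy=5,interpolation=cv2.INTER_CUBIC))
```

```text
t 18.25 pos [0.5651 0.0962 0.1311] F [-2.39 -0.53 10.6 ] M [-0.17  0.53 -0.07] gap -0.0
R [[0.239, 0.971, 0.001], [0.971, -0.239, 0.0], [0.0, 0.001, -1.0]] q [-0.368  0.534  0.242  1.782 -0.164  0.844 -0.29 ]
```

View pics/w16z.png

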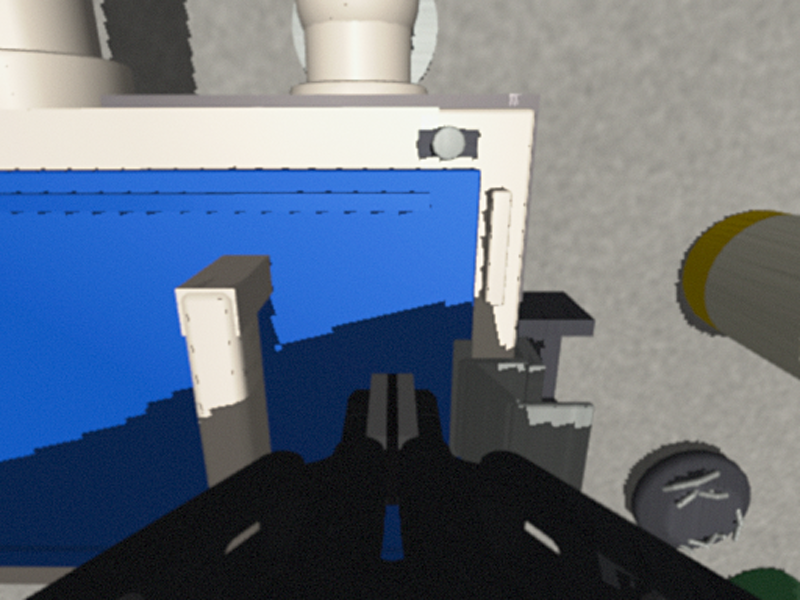

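View pics/s16z.png

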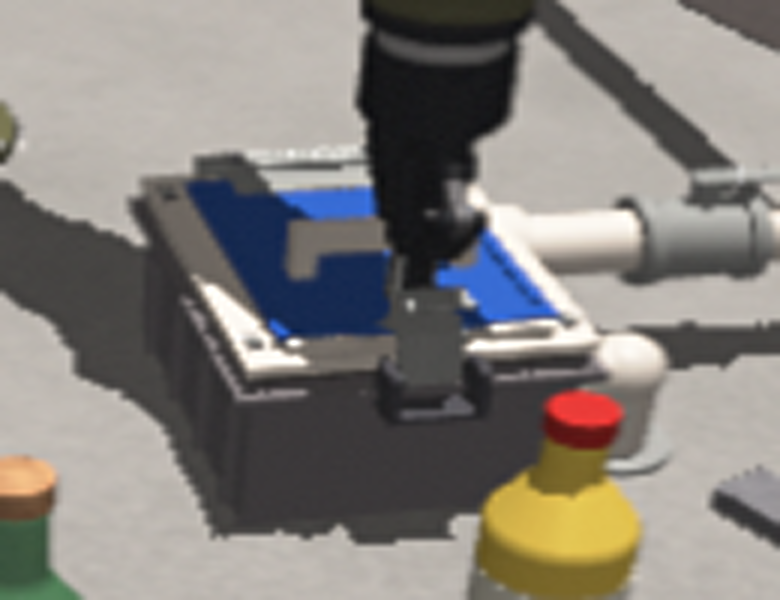

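```bash
python3 -m handwheel '[[0,0,-3,0],[0,0,-20,0],[0,0,-40,0],[0,-20,-40,0],[0,-20,-20,0],[0,0,0,0]]';python3 - <<'E'
from h import *
st();grab('wrist','w17');grab('scene','s17');grab('top','t17')
i=cv2.imread('pics/w17.png'); cv2.imwrite(f'pics/w17z.png',cv2.resize(i,(800,600),interpolation=cv2.INTER_CUBIC))
i=cv2.imread('pics/s17.png'); cv2.imwrite(f'pics/s17z.png',cv2.resize(i[120:240,250:380],None,fx=6,fy=5,interpolation=cv2.INTER_CUBIC))
E
```

```text
time: 19.1
ee_pos: [0.5258, 0.1065, 0.2546]
ee_rot: [0.0, 0.787, 0.617, 0.001]
ft_force: [-0.1, -0.4, -0.5]
finger_gap: -0.0
t 19.1 pos [0.5258 0.1065 0.2546] F [-0.09 -0.41 -0.51] M [-0.01 -0.04 -0.06] gap -0.0
R [[0.238, 0.971, 0.002], [0.971, -0.238, 0.001], [0.002, 0.002, -1.0]] q [-0.438  0.355  0.276  1.702 -0.108  1.096 -0.37 ]
```

View pics/w17z.png

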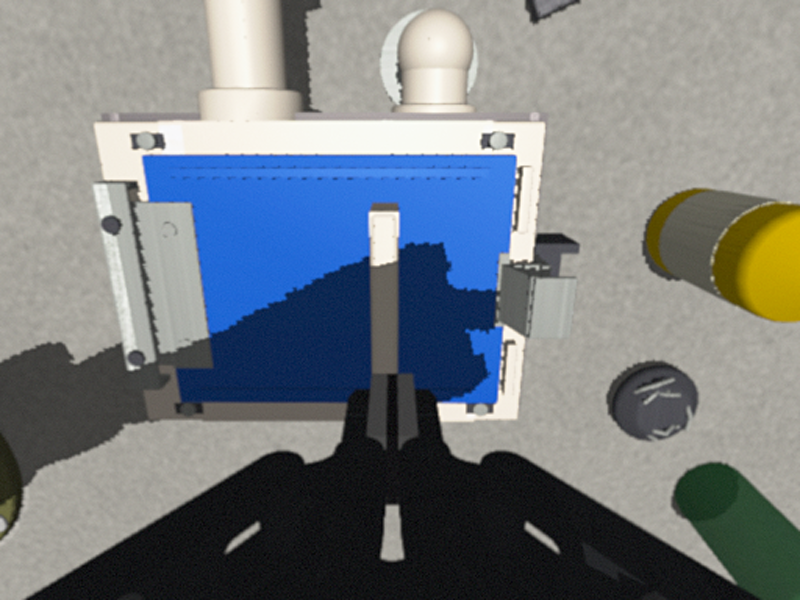

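View pics/s17z.png

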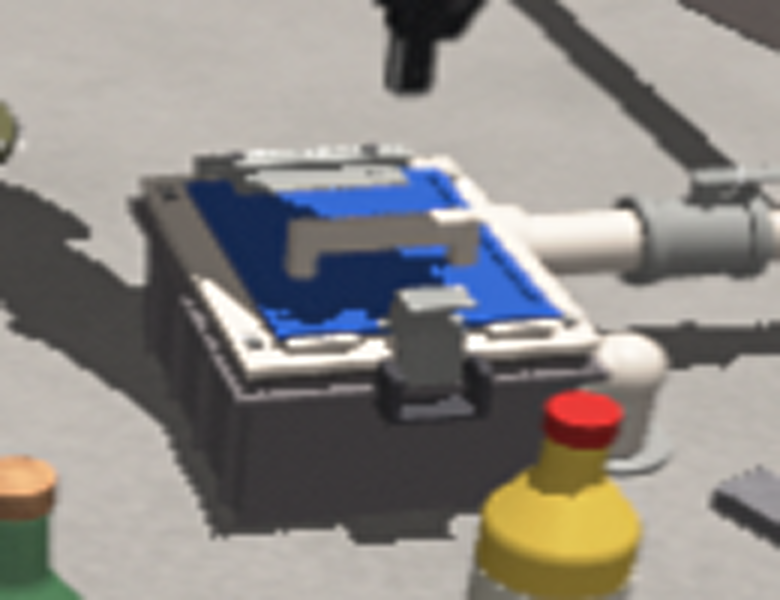

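View pics/t17.png

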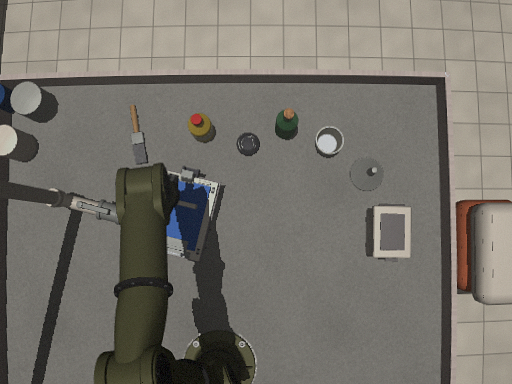

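Checking the final lid pose and the catch position against the rest position before handing in.

Run:
```python
from h import *
o=[((-130,75,6),(143,155)),((70,75,6),(516,156)),((-106.3,50,6.5),(191,203)),((-106.3,-50,6.5),(212,368)),((-7,50,41),(370,211)),((7,50,41),(399,211)),((-130,-75,6),(180,402)),((70,-75,6),(498,403))]
r=lidpose('w17',o); trapc(r[2]);trapc(r[3])
print('catch top front/back, now'); 
for P in [(538,275),(528,335),(577,278)]: trapc(atz('w17',*s8(*P),.159))
print('nose'); 
for P in [(503,262),(499,318)]: trapc(atz('w17',*s8(*P),.133))
d=cv2.absdiff(cv2.imread('pics/top0.png'),cv2.imread('pics/t17.png')).max(2)
for n,(u0,u1,v0,v1) in dict(cleaner=(185,215,108,143),scourer=(233,263,128,160),bottle=(272,303,103,140),tub=(312,348,122,160),funnel=(345,388,152,194),caddy=(370,415,200,265),brush=(125,150,100,165)).items(): print(n,d[v0:v1,u0:u1].max(),(d[v0:v1,u0:u1]>40).sum())
```

```text
lid origin(under bar,underside) [0.5218 0.1065 0.123 ] yaw -0.24152537348394704 pitch(+ = edge up) deg 0.06183822836219374 roll -0.8695451172789807 res [-0.4  0.1  0.1 -0.4  0.7 -0.3  0.4 -0.3 -0.1  0.1 -0.   0.1 -0.   0.7
 -0.7  0.3]
lip [0.3781 0.1419 0.1248] edge [0.5898 0.0898 0.129 ]
trap coords from mouth x,y mm [-9.4  0.5] above rim 3.8
trap coords from mouth x,y mm [208.6  -0. ] above rim 8.0
catch top front/back, now
trap coords from mouth x,y mm [217.1  17.4] above rim 38.0
trap coords from mouth x,y mm [215.  -15.9] above rim 38.0
trap coords from mouth x,y mm [237.3  15.8] above rim 38.0
nose
trap coords from mouth x,y mm [204.8  17.6] above rim 12.0
trap coords from mouth x,y mm [205.  -16.2] above rim 12.0
cleaner 19 0
scourer 19 0
bottle 19 0
tub 23 0
funnel 22 0
caddy 24 0
brush 21 0
```

```bash
python3 -c "
from workcell import bot
print(bot.hand_in())"
```

```text
the job is handed in; nothing more can be done
None
```

The lid is back on the sediment trap and the chrome catch has snapped over its far edge. I handed the job in at about 19 s with the gripper shut and well clear.

**How it went:**
- **Tilting:** This interface can't tilt the tool. I gripped the bar lightly (20 N), let the catch edge down on top of the catch (about 10 N), and the lid turned lip-down in the pads to about 9°. Once clear of the catch it eased back to about 7°.
- **Hooking:** I slid the lip under the ledge until I felt the back of the slot at about 3.5 N. The frame stood about 9 mm low, with its rim at about 121 mm.
- **Closing:** I swung the lid down onto the ramp, let go, and pressed the far edge with the shut fingers. The highest reading was 10.7 N.

**Last checks:**
- **Lid:** It lies flat, within 0.1° in pitch. Its lip is in the slot and its catch edge is 208.6 mm ahead of the slot mouth, against 209 mm nominal.
- **Catch:** It is back at its rest position, with the nose about 4 mm over the lid's edge.
- **Other things:** The top picture shows no change at any of the things in the cupboard.

**What disagreed:**
- The camera put the lid's edge 8 mm above the rim, where home is about 10.5 mm. It also showed about 0.9° of roll. I took both as calibration error, since an error in my rim height would also shift the edge reading.
- The fingers met the lid about 6 mm lower than I had worked out from the pictures.
- I saw the catch's travel only in pictures, because the state gives no reading for it.

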